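# Find the bay that fits each slide tray and push it home

### The job

Put the wide low tray and the narrow tall tray away in the two-bay wooden cabinet, rear end first, each pushed fully home until its roller catch snaps and its front panel closes against the cabinet. The bays look alike from outside, but further in one is too narrow for the wide tray and the other too low for the tall one: feel which tray goes in which bay. The third tray, both wide and tall, fits neither: leave it and everything else where it lies.

Things in the scene. Friction and masses are not known exactly. Their poses are not given: they have to be found in the camera images.
- tray_low: The wide, low tray. Loose plywood slide tray, open on top: body 100 long (x), 64 wide, 30 high, walls 4, rear corners cut 5 x 5, about 150 g. Front panel at the -x end: 5 thick, 76 wide, 44 high, finger notch 26 x 10 in its top edge. Origin: centre of the body's underside (panel x -55 to -50, rear face x +50); x from panel to rear, z up.
- tray_narrow: The narrow, tall tray. Loose plywood slide tray, open on top: body 100 long (x), 44 wide, 44 high, walls 4, rear corners cut 5 x 5, about 150 g. Front panel at the -x end: 5 thick, 76 wide, 44 high, finger notch 26 x 10 in its top edge. Origin: centre of the body's underside (panel x -55 to -50, rear face x +50); x from panel to rear, z up.
- tray_spare: Wide and tall: fits neither bay. Loose plywood slide tray, open on top: body 100 long (x), 64 wide, 44 high, walls 4, rear corners cut 5 x 5, about 150 g. Front panel at the -x end: 5 thick, 76 wide, 44 high, finger notch 26 x 10 in its top edge. Origin: centre of the body's underside (panel x -55 to -50, rear face x +50); x from panel to rear, z up.
- cabinet: Fixed bottomless cabinet of brown wood, 170 wide (y), 57 high, from mouths at x -50 (towards the robot) to its back at +58. Two bays side by side, each 68 wide and 51 high at the mouth; from 20 inside the mouth one is only 48 wide, the other only 37 high, which is which changes. Origin: on the desk, midway between the bays (at y +45 and -45). A cutting mat 2.5 high lies before it.
- bay_left (a point): Foot of the left bay (seen from the robot), on the desk, 50 inside the mouth on the bay's middle line; x points inwards, z up. A tray is home when its frame coincides with this one: panel against the mouth. A tray that fits meets the catch 15 short of home; a tray in the wrong bay stops dead at 80 short.
- bay_right (a point): Foot of the right bay (seen from the robot), on the desk, 50 inside the mouth on the bay's middle line; x points inwards, z up. A tray is home when its frame coincides with this one: panel against the mouth. A tray that fits meets the catch 15 short of home; a tray in the wrong bay stops dead at 80 short.
- catch_low (a joint): Sprung roller catch in whichever bay takes the low tray: lift of the roller in m, 0 at rest. The tray's rear wall meets it 15 mm short of home and lifts it most (0.004) at 8.5 mm short; it drops in behind the wall by about 2 mm short. Needs about 5 to 12 N of push.
- catch_narrow (a joint): Sprung roller catch in whichever bay takes the narrow tray: lift of the roller in m, 0 at rest. The tray's rear wall meets it 15 mm short of home and lifts it most (0.004) at 8.5 mm short; it drops in behind the wall by about 2 mm short. Needs about 5 to 12 N of push.
- eraser: Bystander: loose eraser 20 x 42 x 13, origin at the centre of its underside.
- glue_bottle: Bystander: loose upright glue bottle, 34 across, 121 high, origin at the centre of its underside.
- tape_large: Bystander: loose roll of paper tape lying flat, 72 across, 19 high, origin at the centre of its underside.
- tape_small: Bystander: loose roll of paper tape lying flat, 52 across, 15 high, origin at the centre of its underside.
Things that resemble listed ones, but are neither listed nor needed, are in the scene too. Leave any blue look-alike of the tray_narrow alone.

How it is judged:
By the outcome, as a careful person would: the job done as asked, in the order asked, and still so for the second after the job is handed in, with the robot touching nothing.
It also fails if it takes over 72 s, if anything falls off the work surface, if the arm or the gripper's body presses on something with over 40 N, if the wrist force passes 120 N, or if a joint passes its speed limit or range.

### The arm

A 6-joint arm with a two-finger parallel gripper is mounted at the origin on a cart in front of the work surface, level with it; the furniture and walls round the work are solid. World frame = base frame: x ahead of the robot, y to its left, z up, the work surface at z = 0. Lengths are in m, angles in rad, forces in N, time in s.
With the tool pointing down it reaches from about 0.35 to 0.775 m from the base axis. Payload 7.3 kg.
Tool frame: the origin (TCP) lies at the very end of the fingers, on their centre line; the grasp point (between the pads) lies 19 mm behind it; z points along the fingers, y is the line along which they close (so a half turn about z gives the same grasp; the last joint's range is limited). The gripper opens to 92 mm and grips with 3 to 60 N. Pads are 19 mm wide; open, the fingers measure 130 mm over their backs; the gripper's body (75 mm by 190 mm) begins 47 mm behind the grasp point.
Start: joints at [1.131, 0.342, 1.524, -0, 1.275, -0.146], TCP at [0.152, 0.503, 0.204] pointing down, gripper open.
Joint ranges: [-2.53, 2.53], [-0.77, 2.02], [0.04, 2.7], [-1, 4.14], [0.28, 2.66], [-3.11, 3.11]. Speed limits (rad/s): [2.57, 2.57, 3.14, 3.14, 3.14, 3.14].

### API

Orientations are given as [roll, pitch, yaw] about the fixed x, y, z axes, in that order (R = Rz(yaw) Ry(pitch) Rx(roll)).
In Python, from cell import telemetry, eyes, job gives the robot as it stands.
- The arm moves only by the tool apply_moves, never from a script. Its arguments are lists of equal length, an entry for each row: "delta_pos": the shift along the world's x, y, z each as a share of 0.4 m, from -1 to 1, a list of three; "dr": the turn, a rotation vector about the world's x, y, z each as a share of 0.5 rad, from -1 to 1, a list of three; "jaw": the opening, from 0 (shut) to 1 (fully open). A call has 1 to 8 rows; each row is the pose to reach, as a shift and turn from the pose commanded when the call began; what a row does not reach only later rows make up. A row lasts 1/12 s, in which the tool goes at most 41.7 mm and 7.16 degrees, less where a joint would pass 70% of its speed; a pose out of reach is approached as far as the arm can. A call with a number of a shift or a turn outside -1 to 1 is refused whole. A call with a gripper value outside its range is refused whole. The fingers move at their own pace and stop on an object; "force" is the grip in N (left out, the last holds). Time passes only in rows, so rows that repeat a pose let the fingers close. It gives the time, the measured TCP pose, the force, the opening and the grip force at its end, in the units of the state.
- telemetry.observe(): the state, without advancing time (a new reading comes with each control period).
- eyes.read_camera(name): name is "scene" or "top"; returns the picture (384x512x3 uint8, red, green, blue); there is no depth.
- eyes.camera_model(name): a dict with "vertical_fov" (degrees; the focal length in pixels is half the picture's height over the tangent of half this angle, whatever the lens; pixels are square), "cx", "cy" (the principal point, pixels), "rvec" (rotation vector, rad) and "tvec" (3), from world to camera coordinates, as OpenCV has them. Camera axes: x right, y down, z forward; pixel columns grow to the right and rows downward; lengths in m; the calibration is good to about 2 mm. A picture is of the moment at which its call begins. camera_model takes no time and is no camera call.
- job.hand_in(): hands the job in; it is judged then, once.
The state is a dict: "time": time; "qpos": joint angles; "qvel": joint speeds; "joint_efforts": joint torques, N m; "tool_pos": TCP position; "tool_rot": TCP orientation; "contact_force": force on the tool from outside, world axes, zero at the start; "torque": the same for the moment, N m; "opening": finger opening in m; "grip_force": force on a finger pad.
Only numpy, scipy, OpenCV 4.12 (cv2) and the standard library are available. Lean on these libraries where they do the work, as an engineer would, in place of code of your own. Each camera call takes 0.05 s, during which the arm holds its last target. There are 200 camera calls.

## Working session

There is one attempt and no reset: what is moved stays moved. The work goes in short steps, Python scripts to look and compute and a tool call to move; the robot and the scene stay as the last step left them, time stands still between calls to the robot, and variables do not carry over. Pictures are saved under pics/ and viewed, at most 10 in all, crops included, and the job is handed in when it is done.

Besides the shell and the picture viewer there is one more tool, called after "Call:" as a command line: name --argument value ..., lists and objects as JSON in quotes. apply_moves: Moves the arm, as the interface text tells. Its arguments: {"type":"object","properties":{"delta_pos":{"type":"array"},"dr":{"type":"array"},"jaw":{"type":"array"},"force":{"type":"number"}},"required":["delta_pos","dr","jaw"]}

```bash
mkdir -p pics; ls
python3 - <<'E'
from cell import telemetry, eyes
import cv2
for n in ("scene","top"):
    im=eyes.read_camera(n); cv2.imwrite(f"pics/{n}0.png",cv2.resize(im[:,:,::-1],(800,600),interpolation=cv2.INTER_CUBIC)); cv2.imwrite(f"{n}0_raw.png",im[:,:,::-1])
    print(n,eyes.camera_model(n))
print(telemetry.observe())
E
```

```text
pics
scene {'vertical_fov': 42.10117527018662, 'cx': 253.18312851951825, 'cy': 196.68699044267933, 'rvec': array([ 0.85063029, -2.55300828,  1.10825559]), 'tvec': array([0.41243078, 0.26131586, 1.50382852])}
top {'vertical_fov': 47.836719078439664, 'cx': 258.25380939072096, 'cy': 190.725123681899, 'rvec': array([ 2.10591221, -2.12770666,  0.20736998]), 'tvec': array([-0.00318202,  0.5183977 ,  1.24409115])}
{'time': 0.1, 'qpos': array([ 1.13095918e+00,  3.42635068e-01,  1.52490927e+00, -8.47038059e-07,
        1.27537394e+00, -1.45974874e-01]), 'qvel': array([ 0.00017028, -0.00091931, -0.00101097,  0.00022585, -0.00093247,
       -0.00106863]), 'joint_efforts': array([ 5.92791930e-04, -4.32004058e+01, -2.44694352e+01,  7.18832575e-02,
        5.25955518e-02, -6.79345749e-05]), 'tool_pos': array([0.15186976, 0.50215743, 0.20322807]), 'tool_rot': array([-3.14028101e+00, -1.92019884e-04,  2.84773050e+00]), 'contact_force': array([0.50688342, 0.36579595, 0.34579466]), 'torque': array([-0.01920155, -0.00776077, -0.00666379]), 'grip_force': 0.0, 'opening': 0.09165322725882542}
```

View pics/scene0.png

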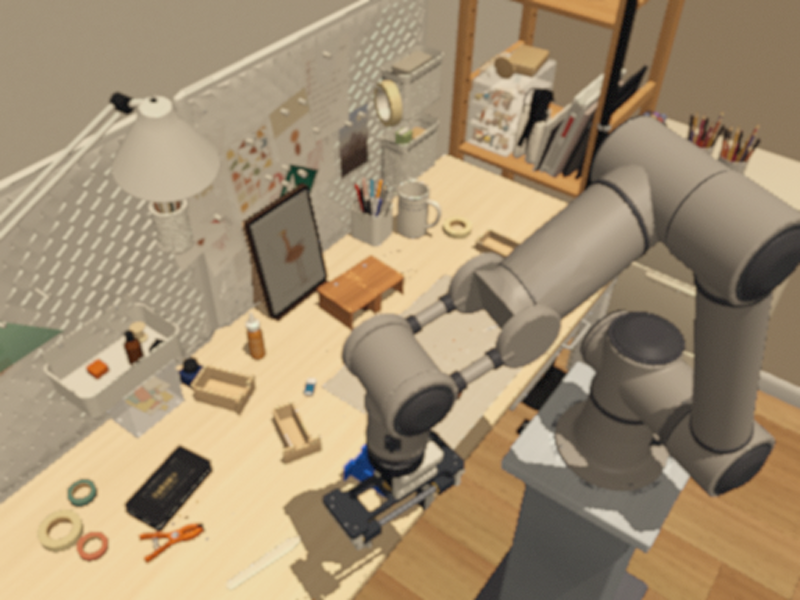

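View pics/top0.png

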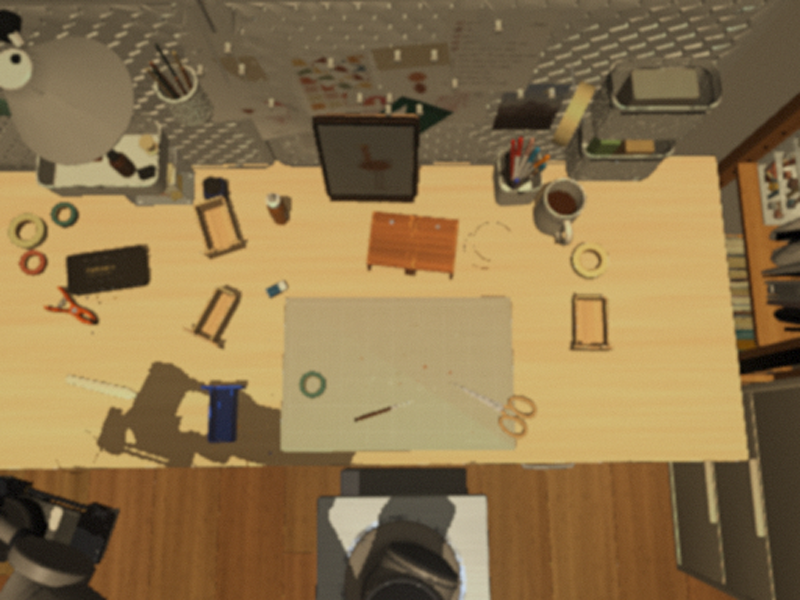

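Three wood trays, in the top view (800x600): wide at (220,225), narrow at (217,315), wide at (590,322). A blue look-alike lies at (222,412) and the cabinet at (413,243). The two wide trays differ only in body height, so I'll take close crops.

```bash
cat > h.py <<'E'
import numpy as np, cv2
from cell import telemetry, eyes
def KRt(n):
    m=eyes.camera_model(n); f=192/np.tan(np.radians(m["vertical_fov"]/2))
    return np.array([[f,0,m["cx"]],[0,f,m["cy"]],[0,0,1]]),np.array(m["rvec"]),np.array(m["tvec"])
def w(n,u,v,z):
    K,r,t=KRt(n); R=cv2.Rodrigues(r)[0]; c=-R.T@t; d=R.T@np.linalg.inv(K)@[u,v,1]
    return c+d*(z-c[2])/d[2]
def px(n,P):
    K,r,t=KRt(n); return cv2.projectPoints(np.array(P,float).reshape(-1,3),r,t,K,None)[0].reshape(-1,2)
def tray(x,y,yaw,W,H):
    P=[(-55,-38,0),(-55,38,0),(-55,38,44),(-55,-38,44),(-50,38,44),(-50,-38,44),(-50,W/2,H),(-50,-W/2,H),(50,W/2-5,H),(50,-W/2+5,H),(45,W/2,H),(45,-W/2,H)]
    P=np.array(P)/1000; c,s=np.cos(yaw),np.sin(yaw)
    return np.c_[x+c*P[:,0]-s*P[:,1],y+s*P[:,0]+c*P[:,1],P[:,2]]
def crop(im,x0,y0,x1,y1,k): return cv2.resize(im[y0:y1,x0:x1],None,fx=k,fy=k,interpolation=cv2.INTER_CUBIC)
E
python3 - <<'E'
from h import *
t=cv2.imread("top0_raw.png"); s=cv2.imread("scene0_raw.png")
a=crop(t,110,115,180,225,5); b=crop(t,225,125,305,185,5); c=crop(t,355,180,400,230,5); d=crop(s,115,220,215,300,4)
e=crop(s,295,140,335,170,5)
o=np.zeros((600,800,3),np.uint8)
for im,(x,y) in ((a,(0,0)),(b,(350,0)),(c,(575,310)),):
    hh=min(im.shape[0],600-y); ww=min(im.shape[1],800-x); o[y:y+hh,x:x+ww]=im[:hh,:ww]
d=crop(s,115,225,171,275,4);o[305:505,350:574]=d
o[510:590,350:480]=cv2.resize(e,(130,80)) if 0 else crop(s,300,145,365,185,2)
cv2.imwrite("pics/c1.png",o)
E
```

```text
(no output)
```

View pics/c1.png

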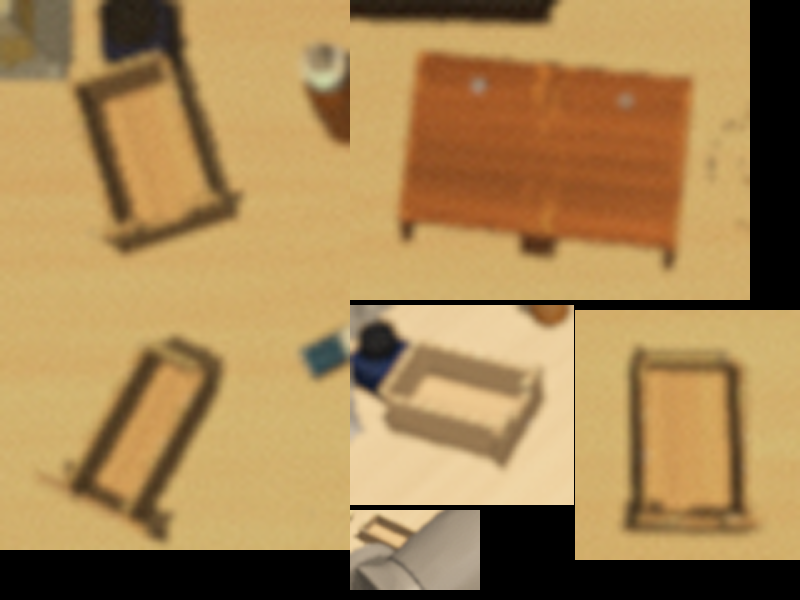

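Run:
```python
from h import *
from scipy.optimize import least_squares
for n in("top","scene"):
    K,r,t=KRt(n); print(n,(-cv2.Rodrigues(r)[0].T@t).round(3))
t=cv2.imread("top0_raw.png"); s=cv2.imread("scene0_raw.png")
# pts: (index in tray(), crop px)
# 2/3: panel front top +y/-y ; 8,9 rear ; 10,11
D={"A":((0,0,110,115),[(2,(108,238)),(3,(240,200)),(10,(78,95)),(11,(178,60))],.32,64),
   "B":((0,0,110,115),[(2,(40,475)),(3,(165,530)),(8,(175,338)),(11,(222,362))],-.46,44),
   "C":((575,310,355,180),[(2,(627,518)),(3,(757,525)),(10,(635,360)),(11,(740,362))],.03,64)}
o=np.zeros((600,800,3),np.uint8)
for k,(n,(ox,oy,x0,y0)) in enumerate([]): pass
def draw(P,n,im,x0,y0,kk,col):
    q=px(n,P); q=((q-[x0,y0]+.5)*kk-.5).round().astype(int)
    for a,b in((0,1),(1,2),(2,3),(3,0),(2,4),(3,5),(4,5),(6,10),(7,11),(10,8),(8,9),(9,11)): cv2.line(im,tuple(map(int,q[a])),tuple(map(int,q[b])),col,1)
K=5
A0=(115,120);B0=(105,175);C0=(355,180)
tiles={}
for nm,((ox,oy,x0,y0),pts,yw,W) in D.items():
    for H in((30,44) if W==64 else(44,)):
        tgt=np.array([((p[0]-ox+.5)/5+x0-.5,(p[1]-oy+.5)/5+y0-.5) for _,p in pts]); ix=[i for i,_ in pts]
        g=w("top",*tgt.mean(0),.03)
        f=least_squares(lambda q:(px("top",tray(*q,W,H)[ix])-tgt).ravel(),[g[0],g[1],yw])
        print(nm,H,f.x.round(4),"rms px",np.sqrt(np.mean(f.fun**2)).round(2))
        c=px("top",[f.x[0],f.x[1],.02])[0].astype(int); X,Y=c-25
        im=crop(t,X,Y,X+50,Y+50,5); draw(tray(*f.x,W,H),"top",im,X,Y,5,(0,0,255) if H==30 else(255,0,0)); tiles[nm+str(H)]=im
        if nm!="C":
            c=px("scene",[f.x[0],f.x[1],.02])[0].astype(int); X,Y=c-25
            im=crop(s,X,Y,X+50,Y+50,5); draw(tray(*f.x,W,H),"scene",im,X,Y,5,(0,0,255) if H==30 else(255,0,0)); tiles["s"+nm+str(H)]=im
L=["A30","sA30","C30","A44","sA44","C44"]
o=np.vstack([np.hstack([tiles[k] for k in L[:3]]+[tiles["B44"]]),np.hstack([tiles[k] for k in L[3:]]+[tiles["sB44"]])])
cv2.imwrite("pics/c2.png",cv2.resize(o,(800,400)))
```

```text
top [ 0.264 -0.01   1.322]
scene [-0.191  0.993  1.216]
A 30 [0.677  0.3584 0.3458] rms px 0.79
A 44 [0.6746 0.3563 0.3309] rms px 0.76
B 44 [ 0.4999  0.3466 -0.4765] rms px 1.14
C 30 [ 0.4767 -0.3665 -0.0668] rms px 0.22
C 44 [ 0.4754 -0.3645 -0.0423] rms px 0.39
```

View pics/c2.png

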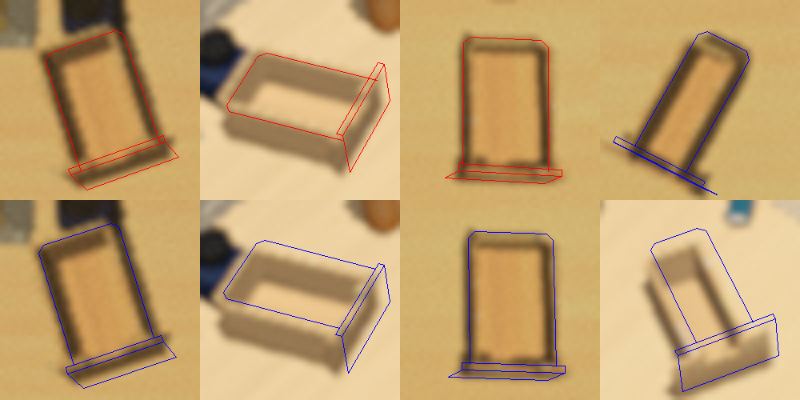

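Scene tile: tray A's (left wide) rim height is still unclear, and C (right wide) is hidden by the arm. I'll swing the arm right, clear of the view, and turn the tool on the way.

Call:
apply_moves --delta_pos '[[0.1,-0.1,0.1],[0.2,-0.2,0.2],[0.3,-0.3,0.3],[0.4,-0.45,0.3],[0.5,-0.6,0.3],[0.55,-0.75,0.3],[0.6,-0.9,0.3],[0.6,-1,0.3]]' --dr '[[0,0,-0.2],[0,0,-0.4],[0,0,-0.6],[0,0,-0.8],[0,0,-1],[0,0,-1],[0,0,-1],[0,0,-1]]' --jaw '[1,1,1,1,1,1,1,1]'

```text
time: 0.77
tool_pos: [0.3302, 0.2546, 0.3107]
tool_rot: [3.141, 0.0, 2.348]
contact_force: [1.2, 0.1, -0.1]
opening: 0.0919
grip_force: 0.0
```

Call:
apply_moves --delta_pos '[[0,-0.1,0.1],[0,-0.2,0.2],[-0.05,-0.3,0.2],[-0.1,-0.4,0.2],[-0.15,-0.5,0.2],[-0.2,-0.6,0.2],[-0.25,-0.7,0.2],[-0.3,-0.8,0.2]]' --dr '[[0,0,-0.2],[0,0,-0.4],[0,0,-0.6],[0,0,-0.8],[0,0,-1],[0,0,-1],[0,0,-1],[0,0,-1]]' --jaw '[1,1,1,1,1,1,1,1]'

```text
time: 1.43
tool_pos: [0.2311, -0.0195, 0.3905]
tool_rot: [3.141, 0.001, 1.849]
contact_force: [1.3, -0.8, 1.4]
opening: 0.0918
grip_force: 0.0
```

Call:
apply_moves --delta_pos '[[-0.05,-0.1,0],[-0.1,-0.2,0],[-0.15,-0.3,0],[-0.2,-0.4,0],[-0.25,-0.5,0],[-0.3,-0.6,0],[-0.3,-0.7,0],[-0.3,-0.7,0]]' --dr '[[0,0,-0.2],[0,0,-0.4],[0,0,-0.6],[0,0,-0.6],[0,0,-0.6],[0,0,-0.6],[0,0,-0.6],[0,0,-0.6]]' --jaw '[1,1,1,1,1,1,1,1]'

```text
time: 2.1
tool_pos: [0.1137, -0.2901, 0.3906]
tool_rot: [3.141, 0.001, 1.545]
contact_force: [0.9, 0.3, 0.3]
opening: 0.0917
grip_force: 0.0
```

Run:
```python
from h import *
ims={}
for n in("scene","top"):
    im=eyes.read_camera(n)[:,:,::-1]; cv2.imwrite(f"{n}1_raw.png",im); ims[n]=im
s=ims["scene"]
def at(n,P,k,wd,ht):
    c=px(n,P)[0].astype(int); X=c[0]-wd//2;Y=c[1]-ht//2; print(n,X,Y); return crop(ims[n],X,Y,X+wd,Y+ht,k)
a=at("scene",(.677,.357,.02),8,50,36)
c=at("scene",(.477,-.366,.02),8,50,36)
b=at("scene",(.5,.347,.02),8,50,39)
d=at("top",(.5,.347,.02),8,50,39)
cv2.imwrite("pics/c3.png",np.vstack([np.hstack([a,c]),np.hstack([b,d])]))
o=telemetry.observe(); print(o["time"],o["tool_pos"],o["tool_rot"],o["qpos"])
```

```text
scene 118 229
scene 292 138
scene 162 253
top 117 180
2.2 [ 0.11354361 -0.2924868   0.38884559] [-3.14038138 -0.00339586  1.54237423] [-1.44572037e+00 -1.52320408e-01  1.58400642e+00 -6.84780136e-04
  1.71344774e+00 -1.41739648e+00]
```

View pics/c3.png

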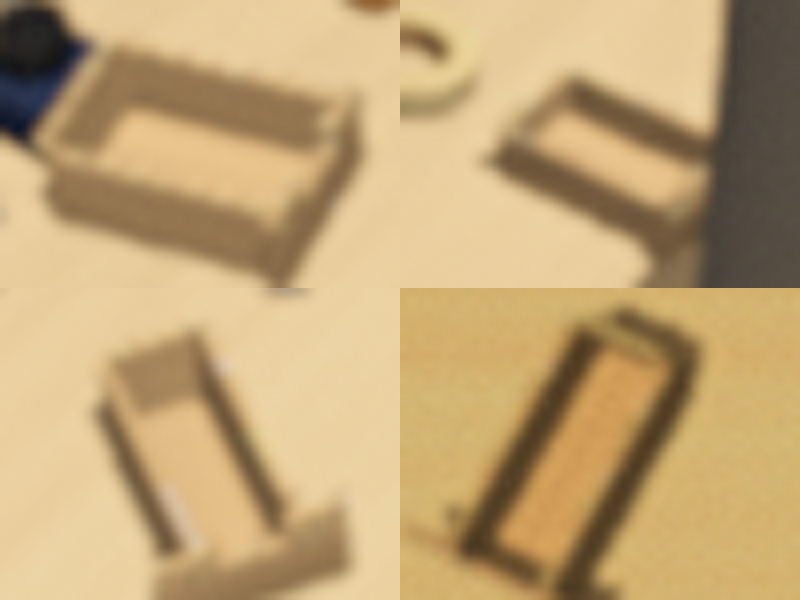

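Tray A (scene, tile (200,160)) has deep walls, rim level with the panel top: tall, so it is the spare. Tray C (tile (600,160)) has shallow walls below the panel top: this is tray_low. B at tile (230,450) is narrow and wood-coloured: tray_narrow.

```bash
cat >> h.py <<'E'
def fit(obs,W,H,g):
    from scipy.optimize import least_squares
    f=least_squares(lambda q:np.concatenate([(px(n,tray(*q,W,H)[[i]])[0]-p) for n,i,p in obs]),g,loss="soft_l1")
    return f.x,np.sqrt(np.mean(f.fun**2))
def cab(x,y,yaw):
    P=np.array([(-50,-85,57),(-50,85,57),(58,85,57),(58,-85,57)])/1000; c,s=np.cos(yaw),np.sin(yaw)
    return np.c_[x+c*P[:,0]-s*P[:,1],y+s*P[:,0]+c*P[:,1],P[:,2]]
E
python3 - <<'E'
from h import *
from scipy.optimize import minimize
s=cv2.imread("scene1_raw.png"); t=cv2.imread("top1_raw.png")
tl=lambda x,y,X,Y,ox,oy:np.array([(x-ox+.5)/8+X-.5,(y-oy+.5)/8+Y-.5])
S=lambda x,y:tl(x,y,162,253,0,288)
B=[("scene",2,S(155,572)),("scene",3,S(345,505)),("scene",0,S(352,568)),("scene",8,S(110,360)),("scene",9,S(195,328))]
B[2]=("scene",0,B[2][2])
xb,r=fit(B,44,44,[.5,.347,-.47]); print("B",xb.round(4),r)
def mask(im):
    h=cv2.cvtColor(im,cv2.COLOR_BGR2HSV); return ((h[...,0]<14)&(h[...,1]>140)&(h[...,2]>100)).astype(np.uint8)
c=px("top",[.62,0,.05])[0].astype(int); print(c)
res={}
for n,im in(("top",t),("scene",s)):
    m=mask(im); k,l,st,ce=cv2.connectedComponentsWithStats(m)
    e=px(n,[.61,-.01,.057])[0]; i=min(range(1,k),key=lambda i:np.hypot(*(ce[i]-e)) if st[i,4]>100 else 1e9)
    m=(l==i); print(n,st[i],ce[i]); res[n]=m
X0,Y0=220,110
M=cv2.resize(res["top"][Y0:200,X0:310].astype(np.float32),None,fx=8,fy=8)
def cost(q):
    p=(px("top",cab(*q))-[X0,Y0]+.5)*8
    z=np.zeros(M.shape,np.float32); cv2.fillPoly(z,[p.round().astype(np.int32)],1); return np.abs(z-M).sum()/64
best=minimize(cost,[.61,-.01,-.08],method="Nelder-Mead",options=dict(initial_simplex=[[.60,-.02,-.05],[.62,-.02,-.05],[.60,0,-.05],[.6,-.02,-.1]]))
print("cab",best.x.round(4),best.fun)
xc=best.x
o=[]
def lines(n,im,P,E,X,Y,wd,ht,k):
    z=crop(im,X,Y,X+wd,Y+ht,k); q=((px(n,P)-[X,Y]+.5)*k).astype(int)
    for a,b in E: cv2.line(z,tuple(map(int,q[a])),tuple(map(int,q[b])),(255,0,0),1)
    return z
sq=((0,1),(1,2),(2,3),(3,0)); tr=((0,1),(1,2),(2,3),(3,0),(2,4),(3,5),(4,5),(6,10),(7,11),(10,8),(8,9),(9,11))
a=lines("top",t,cab(*xc),sq,230,130,66,48,6); b=lines("scene",s,cab(*xc),sq,200,160,66,48,6)
d=lines("top",t,tray(*xb,44,44),tr,112,176,66,48,6); e=lines("scene",s,tray(*xb,44,44),tr,156,252,66,48,6)
cv2.imwrite("pics/c4.png",np.vstack([np.hstack([a,b]),np.hstack([d,e])]))
E
```

```text
B [ 0.4947  0.3579 -0.4742] 0.701066615470279
[255 158]
top [ 236  136   57   39 1755] [263.82507123 154.81994302]
scene [203 180  25  30 123] [214.37398374 196.21138211]
cab [ 0.6236 -0.0268 -0.1021] 191.8958740234375
```

View pics/c4.png

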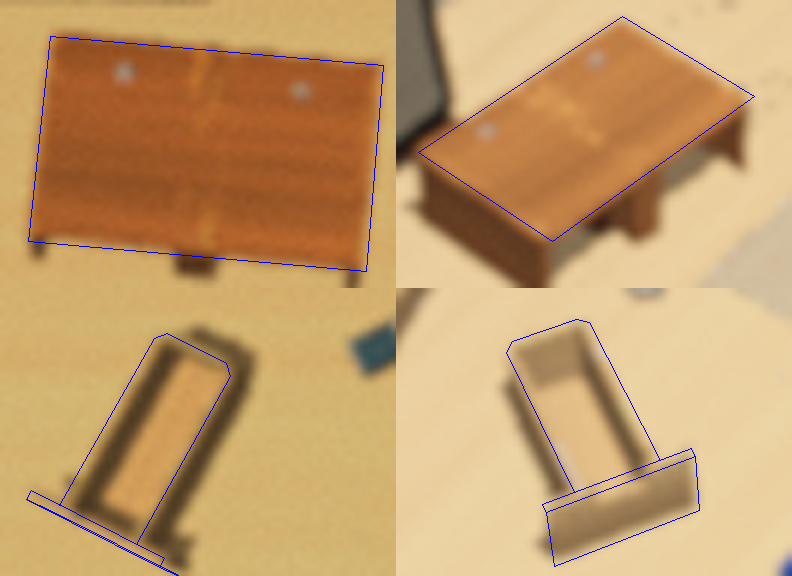

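Cabinet overlay fits well: cabinet at (0.624, -0.027), yaw -0.102. Tray_narrow is at (0.495, 0.358), yaw -0.474, so its panel centre is about (0.448, 0.382). Moving there.

Call:
apply_moves --delta_pos '[[0.05,0.09,0],[0.1,0.18,0],[0.15,0.27,0],[0.2,0.36,0],[0.25,0.45,0],[0.3,0.54,0],[0.35,0.63,0],[0.4,0.72,0]]' --dr '[[0,0,0],[0,0,0],[0,0,0],[0,0,0],[0,0,0],[0,0,0],[0,0,0],[0,0,0]]' --jaw '[0.6,0.6,0.6,0.6,0.6,0.6,0.6,0.6]'

```text
time: 2.87
tool_pos: [0.2662, -0.016, 0.3907]
tool_rot: [3.14, 0.001, 1.548]
contact_force: [1.0, -0.9, 0.7]
opening: 0.0556
grip_force: 0.0
```

Call:
apply_moves --delta_pos '[[0.05,0.09,0],[0.1,0.18,0],[0.15,0.27,-0.05],[0.2,0.36,-0.1],[0.25,0.45,-0.15],[0.3,0.54,-0.2],[0.35,0.63,-0.2],[0.4,0.72,-0.2]]' --dr '[[0,0,-0.1],[0,0,-0.2],[0,0,-0.3],[0,0,-0.4],[0,0,-0.5],[0,0,-0.6],[0,0,-0.75],[0,0,-0.89]]' --jaw '[0.6,0.6,0.6,0.6,0.6,0.6,0.6,0.6]'

```text
time: 3.53
tool_pos: [0.4165, 0.2557, 0.3096]
tool_rot: [-3.14, 0.003, 1.1]
contact_force: [1.5, -0.7, 1.0]
opening: 0.0552
grip_force: 0.0
```

Call:
apply_moves --delta_pos '[[0.02,0.1,-0.05],[0.04,0.2,-0.1],[0.05,0.28,-0.18],[0.05,0.28,-0.26],[0.05,0.28,-0.34],[0.05,0.28,-0.42],[0.05,0.28,-0.5],[0.05,0.28,-0.5]]' --dr '[[0,0,0],[0,0,0],[0,0,0],[0,0,0],[0,0,0],[0,0,0],[0,0,0],[0,0,0]]' --jaw '[0.6,0.6,0.6,0.6,0.6,0.6,0.6,0.6]'

```text
time: 4.2
tool_pos: [0.4332, 0.3636, 0.1051]
tool_rot: [-3.135, 0.011, 1.104]
contact_force: [-0.7, 0.1, -0.1]
opening: 0.0553
grip_force: 0.0
```

Run:
```python
from h import *
eyes.read_camera("top"); eyes.read_camera("top")
o=telemetry.observe(); print(o["tool_pos"],o["tool_rot"],o["opening"],o["time"])
```

```text
[0.43676408 0.3656596  0.11132039] [-3.14046520e+00  1.92554690e-03  1.10308308e+00] 0.05512840265701198 4.3
```

Call:
apply_moves --delta_pos '[[0.03,0.04,-0.04],[0.03,0.04,-0.1],[0.03,0.04,-0.18],[0.03,0.04,-0.25],[0.03,0.04,-0.25],[0.03,0.04,-0.25],[0.03,0.04,-0.25],[0.03,0.04,-0.25]]' --dr '[[0,0,-0.01],[0,0,-0.01],[0,0,-0.01],[0,0,-0.01],[0,0,-0.01],[0,0,-0.01],[0,0,-0.01],[0,0,-0.01]]' --jaw '[0.6,0.6,0.6,0.6,0.6,0.3,0,0]' --force 25

```text
time: 4.97
tool_pos: [0.4512, 0.3829, 0.0146]
tool_rot: [3.139, -0.005, 1.098]
contact_force: [-0.7, -0.2, 0.6]
opening: 0.0398
grip_force: 0.0
```

Call:
apply_moves --delta_pos '[[0,0,0],[0,0,0],[0,0,0],[0,0,0]]' --dr '[[0,0,0],[0,0,0],[0,0,0],[0,0,0]]' --jaw '[0,0,0,0]' --force 40

```text
time: 5.3
tool_pos: [0.4496, 0.3818, 0.012]
tool_rot: [3.141, -0.001, 1.098]
contact_force: [-0.1, -0.8, -0.7]
opening: 0.0131
grip_force: 0.0
```

Call:
apply_moves --delta_pos '[[0,0,0],[0,0,0],[0,0,0],[0,0,0.02],[0,0,0.05],[0,0,0.08],[0,0,0.1],[0,0,0.1]]' --dr '[[0,0,0],[0,0,0],[0,0,0],[0,0,0],[0,0,0],[0,0,0],[0,0,0],[0,0,0]]' --jaw '[0,0,0,0,0,0,0,0]' --force 40

```text
time: 5.97
tool_pos: [0.4505, 0.3825, 0.0537]
tool_rot: [3.14, -0.003, 1.098]
contact_force: [0.7, 0.8, -0.0]
opening: 0.0005
grip_force: 0.0
```

Run:
```python
from h import *
ims={n:eyes.read_camera(n)[:,:,::-1] for n in("scene","top")}
o=telemetry.observe(); p=o["tool_pos"]; print(p,o["tool_rot"],o["opening"],o["grip_force"],o["contact_force"])
for n in ims: cv2.imwrite(f"{n}2_raw.png",ims[n])
t=[]
for n in ims:
    c=px(n,[.495,.358,.04])[0].astype(int); X,Y=c-[25,30]; t.append(crop(ims[n],X,Y,X+50,Y+60,8)); print(n,X,Y)
cv2.imwrite("pics/c5.png",np.hstack(t))
```

```text
[0.44949867 0.38176535 0.05169288] [ 3.14119488e+00 -5.13715182e-04  1.09779679e+00] 0.0003595604837308368 0.0 [-0.47589419 -0.26666154  0.2594239 ]
scene 161 241
top 111 170
```

View pics/c5.png

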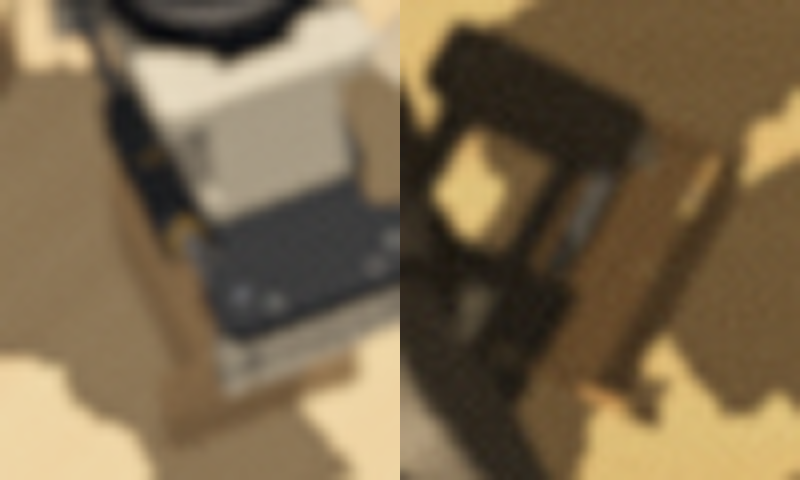

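The jaws closed on nothing (opening 0). I'll back off and look again.

Call:
apply_moves --delta_pos '[[0,0,0.08],[0,0,0.16],[0,-0.05,0.24],[-0.05,-0.12,0.32],[-0.1,-0.2,0.4],[-0.15,-0.29,0.45],[-0.2,-0.38,0.5],[-0.2,-0.47,0.5]]' --dr '[[0,0,0],[0,0,0],[0,0,0],[0,0,0],[0,0,0],[0,0,0],[0,0,0],[0,0,0]]' --jaw '[0.6,0.6,0.6,0.6,0.6,0.6,0.6,0.6]'

```text
time: 6.73
tool_pos: [0.37, 0.2054, 0.251]
tool_rot: [3.14, -0.002, 1.1]
contact_force: [1.9, -0.4, 1.0]
opening: 0.0491
grip_force: 0.0
```

Call:
apply_moves --delta_pos '[[0,-0.1,0],[0,-0.2,0],[0,-0.3,0],[0,-0.4,0],[0,-0.5,0],[0,-0.5,0]]' --dr '[[0,0,0],[0,0,0],[0,0,0],[0,0,0],[0,0,0],[0,0,0]]' --jaw '[0.6,0.6,0.6,0.6,0.6,0.6]'

```text
time: 7.23
tool_pos: [0.3712, -0.0006, 0.2488]
tool_rot: [3.141, 0.003, 1.09]
contact_force: [1.3, 0.9, 0.5]
opening: 0.055
grip_force: 0.0
```

Run:
```python
from h import *
ims={n:eyes.read_camera(n)[:,:,::-1].copy() for n in("scene","top")}
for n in ims: cv2.imwrite(f"{n}3_raw.png",ims[n])
print(telemetry.observe()["tool_pos"])
t=[]
for n in ims:
    c=px(n,[.485,.358,.04])[0].astype(int); X,Y=c-[25,30]; z=crop(ims[n],X,Y,X+50,Y+60,8); print(n,X,Y)
    q=((px(n,[[.4495,.3818,.012],[.4495,.3818,.034]])-[X,Y]+.5)*8).astype(int)
    for a,col in zip(q,((0,0,255),(0,255,0))): cv2.circle(z,tuple(map(int,a)),4,col,1)
    t.append(z)
cv2.imwrite("pics/c6.png",np.hstack(t))
```

```text
[0.37119774 0.00425189 0.24876141]
scene 163 242
top 111 173
```

View pics/c6.png

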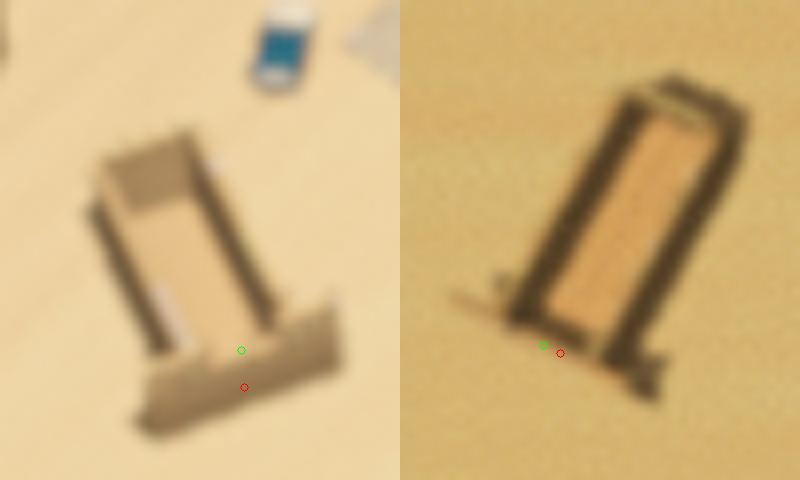

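The grasp point (circles at (241,350) and (544,345)) lies on the panel within 3 mm and the tray hasn't moved, so the jaws likely slipped off. I'll retry a bit lower and check the grip before lifting.

Call:
apply_moves --delta_pos '[[0,0.1,0],[0.05,0.2,0],[0.1,0.3,0],[0.15,0.4,0],[0.2,0.5,-0.05],[0.2,0.6,-0.1],[0.2,0.7,-0.15],[0.2,0.8,-0.2]]' --dr '[[0,0,0],[0,0,0],[0,0,0],[0,0,0],[0,0,0],[0,0,0],[0,0,0],[0,0,0]]' --jaw '[0.6,0.6,0.6,0.6,0.6,0.6,0.6,0.6]'

```text
time: 8.0
tool_pos: [0.4497, 0.3083, 0.1783]
tool_rot: [-3.141, 0.001, 1.101]
contact_force: [0.9, -0.2, 0.1]
opening: 0.0549
grip_force: 0.0
```

Call:
apply_moves --delta_pos '[[0,0.14,-0.05],[0,0.145,-0.13],[0,0.145,-0.2],[0,0.145,-0.25],[0,0.145,-0.25],[0,0.145,-0.25]]' --dr '[[0,0,0],[0,0,0],[0,0,0],[0,0,0],[0,0,0],[0,0,0]]' --jaw '[0.6,0.6,0.6,0.6,0.6,0.6]'

```text
time: 8.5
tool_pos: [0.4494, 0.3635, 0.0788]
tool_rot: [-3.14, 0.003, 1.1]
contact_force: [-0.1, -0.1, -0.8]
opening: 0.0554
grip_force: 0.0
```

Call:
apply_moves --delta_pos '[[0.005,0.045,0],[0.005,0.045,-0.06],[0.005,0.045,-0.12],[0.005,0.045,-0.175],[0.005,0.045,-0.175],[0.005,0.045,-0.175],[0.005,0.045,-0.175],[0.005,0.045,-0.175]]' --dr '[[0,0,0],[0,0,0],[0,0,0],[0,0,0],[0,0,0],[0,0,0],[0,0,0],[0,0,0]]' --jaw '[0.6,0.6,0.6,0.6,0.4,0.2,0,0]' --force 40

```text
time: 9.17
tool_pos: [0.4546, 0.3814, 0.0123]
tool_rot: [3.139, -0.004, 1.098]
contact_force: [-0.6, 0.2, -0.4]
opening: 0.0331
grip_force: 0.0
```

Call:
apply_moves --delta_pos '[[0,0,0],[0,0,0],[0,0,0],[0,0,0],[0,0,0]]' --dr '[[0,0,0],[0,0,0],[0,0,0],[0,0,0],[0,0,0]]' --jaw '[0,0,0,0,0]'

```text
time: 9.58
tool_pos: [0.4535, 0.3805, 0.0105]
tool_rot: [3.141, -0.001, 1.098]
contact_force: [0.1, -3.8, 17.0]
opening: 0.0016
grip_force: 22.8
```

Call:
apply_moves --delta_pos '[[0,0,0],[0,0,0]]' --dr '[[0,0,0],[0,0,0]]' --jaw '[0,0]'

```text
time: 9.75
tool_pos: [0.4543, 0.3802, 0.0113]
tool_rot: [3.14, -0.001, 1.098]
contact_force: [-0.4, -3.7, 9.9]
opening: 0.0003
grip_force: 4.6
```

Call:
apply_moves --delta_pos '[[0,0,0.012],[0,0,0.02],[0,0,0.02],[0,0,0.02]]' --dr '[[0,0,0],[0,0,0],[0,0,0],[0,0,0]]' --jaw '[0,0,0,0]'

```text
time: 10.08
tool_pos: [0.4533, 0.3805, 0.018]
tool_rot: [3.141, -0.0, 1.098]
contact_force: [-0.2, -0.1, 0.1]
opening: 0.0001
grip_force: 0.0
```

Call:
apply_moves --delta_pos '[[-0.01,0.005,0],[-0.02,0.01,0],[-0.03,0.015,0],[-0.03,0.015,0]]' --dr '[[0,0,0],[0,0,0],[0,0,0],[0,0,0]]' --jaw '[0,0,0,0]'

```text
time: 10.42
tool_pos: [0.44, 0.3868, 0.0176]
tool_rot: [-3.141, 0.001, 1.099]
contact_force: [0.8, -0.5, 0.0]
opening: 0.0003
grip_force: 0.0
```

Call:
apply_moves --delta_pos '[[0.02,-0.01,0],[0.04,-0.02,0],[0.055,-0.028,0],[0.07,-0.035,0],[0.07,-0.035,0]]' --dr '[[0,0,0],[0,0,0],[0,0,0],[0,0,0],[0,0,0]]' --jaw '[0,0,0,0,0]'

```text
time: 10.83
tool_pos: [0.4712, 0.3714, 0.0179]
tool_rot: [3.141, -0.001, 1.096]
contact_force: [0.3, -0.1, 0.0]
opening: 0.0003
grip_force: 0.0
```

Call:
apply_moves --delta_pos '[[-0.06,0.03,0],[-0.1,0.05,0],[-0.13,0.065,0],[-0.16,0.08,0],[-0.16,0.08,0]]' --dr '[[0,0,0],[0,0,0],[0,0,0],[0,0,0],[0,0,0]]' --jaw '[0,0,0,0,0]'

```text
time: 11.25
tool_pos: [0.4032, 0.4052, 0.0179]
tool_rot: [-3.141, 0.001, 1.1]
contact_force: [-0.5, -0.4, 0.0]
opening: 0.0004
grip_force: 0.0
```

Run:
```python
from h import *
ims={n:eyes.read_camera(n)[:,:,::-1].copy() for n in("scene","top")}
t=[]
o=telemetry.observe();p=o["tool_pos"];print(p,o["contact_force"],o["time"])
for n in ims:
    c=px(n,[.47,.37,.04])[0].astype(int); X,Y=c-[33,42]; z=crop(ims[n],X,Y,X+66,Y+84,6); print(n,X,Y)
    q=((px(n,[p])-[X,Y]+.5)*6).astype(int)
    cv2.circle(z,tuple(map(int,q[0])),4,(0,0,255),1)
    t.append(z)
cv2.imwrite("pics/c7.png",np.hstack(t))
```

```text
[0.40538936 0.40466571 0.01805128] [ 0.19164355 -1.25666081  0.40423043] 11.35
scene 156 236
top 99 166
```

View pics/c7.png

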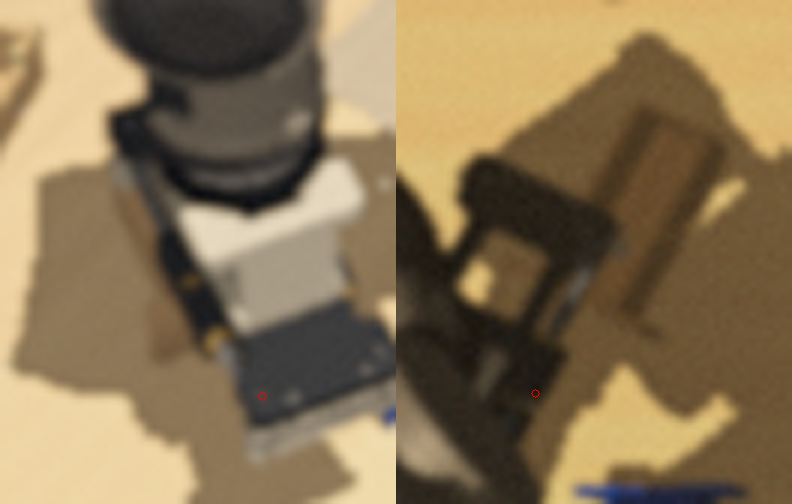

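The sweep shows the fingers passed over the panel without touching it, though the reported z is 18 mm. I'll check the true tip height by touching the bare desk here.

Call:
apply_moves --delta_pos '[[0,0,-0.01],[0,0,-0.02],[0,0,-0.03],[0,0,-0.035],[0,0,-0.035],[0,0,-0.035]]' --dr '[[0,0,0],[0,0,0],[0,0,0],[0,0,0],[0,0,0],[0,0,0]]' --jaw '[0,0,0,0,0,0]'

```text
time: 11.85
tool_pos: [0.4053, 0.4041, 0.0036]
tool_rot: [-3.141, 0.001, 1.097]
contact_force: [-0.2, 0.5, 0.2]
opening: 0.0001
grip_force: 0.0
```

Call:
apply_moves --delta_pos '[[0.03,-0.015,0],[0.05,-0.025,0],[0.07,-0.035,0],[0.07,-0.035,0]]' --dr '[[0,0,0],[0,0,0],[0,0,0],[0,0,0]]' --jaw '[0,0,0,0]'

```text
time: 12.18
tool_pos: [0.4357, 0.3895, 0.0041]
tool_rot: [3.14, -0.001, 1.096]
contact_force: [0.7, -1.2, -0.4]
opening: 0.0003
grip_force: 0.0
```

Call:
apply_moves --delta_pos '[[-0.07,0.035,0],[-0.07,0.035,0],[-0.07,0.035,-0.01],[-0.07,0.035,-0.015],[-0.07,0.035,-0.02],[-0.07,0.035,-0.025],[-0.07,0.035,-0.025]]' --dr '[[0,0,0],[0,0,0],[0,0,0],[0,0,0],[0,0,0],[0,0,0],[0,0,0]]' --jaw '[0,0,0,0,0,0,0]'

```text
time: 12.77
tool_pos: [0.4055, 0.4039, -0.0067]
tool_rot: [-3.141, 0.001, 1.097]
contact_force: [1.1, 0.3, -0.2]
opening: 0.0008
grip_force: 0.0
```

Call:
apply_moves --delta_pos '[[0,-0.03,0.08],[0,-0.1,0.18],[0,-0.2,0.28],[-0.03,-0.3,0.38],[-0.05,-0.4,0.48],[-0.08,-0.5,0.58],[-0.08,-0.6,0.62],[-0.08,-0.7,0.62]]' --dr '[[0,0,0],[0,0,0],[0,0,0],[0,0,0],[0,0,0],[0,0,0],[0,0,0],[0,0,0]]' --jaw '[0.6,0.6,0.6,0.6,0.6,0.6,0.6,0.6]'

```text
time: 13.43
tool_pos: [0.3781, 0.18, 0.2207]
tool_rot: [3.139, -0.003, 1.099]
contact_force: [1.0, -0.5, -0.1]
opening: 0.0489
grip_force: 0.0
```

Call:
apply_moves --delta_pos '[[0,-0.1,0],[0,-0.2,0],[0,-0.29,0],[0,-0.29,0]]' --dr '[[0,0,0],[0,0,0],[0,0,0],[0,0,0]]' --jaw '[0.6,0.6,0.6,0.6]'

```text
time: 13.77
tool_pos: [0.378, 0.0595, 0.2185]
tool_rot: [3.139, 0.002, 1.091]
contact_force: [0.7, -0.2, -0.2]
opening: 0.0549
grip_force: 0.0
```

Run:
```python
from h import *
print(telemetry.observe()["tool_pos"])
for n in("scene","top"):
    im=eyes.read_camera(n)[:,:,::-1].copy(); cv2.imwrite(f"{n}4_raw.png",im); old=cv2.imread(f"{n}3_raw.png")
    c=px(n,[.495,.358,.03])[0].astype(int); T=old[c[1]-22:c[1]+22,c[0]-20:c[0]+20]; R=im[c[1]-42:c[1]+42,c[0]-40:c[0]+40]
    T=cv2.resize(T,None,fx=4,fy=4,interpolation=cv2.INTER_CUBIC);R=cv2.resize(R,None,fx=4,fy=4,interpolation=cv2.INTER_CUBIC)
    m=cv2.minMaxLoc(cv2.matchTemplate(R,T,cv2.TM_CCOEFF_NORMED)); print(n,m[1],np.array(m[3])/4-20)
    # ECC euclid refinement
    W=np.float32([[1,0,m[3][0]],[0,1,m[3][1]]])
    cc,W=cv2.findTransformECC(cv2.cvtColor(T,6),cv2.cvtColor(R,6),W,cv2.MOTION_EUCLIDEAN,(3,200,1e-6))
    print(cc,np.degrees(np.arctan2(W[1,0],W[0,0])))
    q=(W@np.array([T.shape[1]/2,T.shape[0]/2,1]))/4-np.array([40,42]); print("centre shift px",q, "world",w(n,*(c+q),.03)-w(n,*c,.03))
```

```text
[0.37801565 0.05946882 0.21851703]
scene 0.9938096404075623 [-0.25 -0.5 ]
0.9960289764765512 0.062279895
centre shift px [-0.26239576 -0.59809297] world [ 0.00211245 -0.00118978  0.        ]
top 0.9950324892997742 [ 0.5  -0.75]
0.9966082058950793 -0.05847828
centre shift px [ 0.45882942 -0.76384612] world [ 0.00233916 -0.00128709  0.        ]
```

The reported z went to -7 mm without desk contact, so the true tips sit about 23 mm higher than reported (they met the notch bottom, 34 mm, at a reported 10.5 mm). The tray moved only about 2.5 mm. I'll regrasp lower, watching the force.

Call:
apply_moves --delta_pos '[[0.02,0.1,0],[0.04,0.2,0],[0.06,0.3,0],[0.1,0.4,0],[0.14,0.5,-0.05],[0.18,0.6,-0.1],[0.18,0.7,-0.15],[0.18,0.8,-0.2]]' --dr '[[0,0,0],[0,0,0],[0,0,0],[0,0,0],[0,0,0],[0,0,0],[0,0,0],[0,0,0]]' --jaw '[0.6,0.6,0.6,0.6,0.6,0.6,0.6,0.6]'

```text
time: 14.53
tool_pos: [0.4488, 0.372, 0.145]
tool_rot: [-3.142, -0.0, 1.1]
contact_force: [1.0, 0.2, 0.4]
opening: 0.0551
grip_force: 0.0
```

Call:
apply_moves --delta_pos '[[0,0,-0.05],[0,0,-0.12],[0,0,-0.19],[0,0,-0.25],[0,0,-0.25],[0,0,-0.25]]' --dr '[[0,0,0],[0,0,0],[0,0,0],[0,0,0],[0,0,0],[0,0,0]]' --jaw '[0.6,0.6,0.6,0.6,0.6,0.6]'

```text
time: 15.03
tool_pos: [0.4479, 0.3693, 0.0454]
tool_rot: [-3.14, 0.002, 1.1]
contact_force: [0.4, 0.7, 0.0]
opening: 0.0551
grip_force: 0.0
```

Call:
apply_moves --delta_pos '[[0.006,0.028,0],[0.006,0.028,-0.03],[0.006,0.028,-0.07],[0.006,0.028,-0.1],[0.006,0.028,-0.12],[0.006,0.028,-0.14],[0.006,0.028,-0.14]]' --dr '[[0,0,0],[0,0,0],[0,0,0],[0,0,0],[0,0,0],[0,0,0],[0,0,0]]' --jaw '[0.6,0.6,0.6,0.6,0.6,0.6,0.6]'

```text
time: 15.62
tool_pos: [0.4513, 0.3793, -0.0106]
tool_rot: [-3.141, 0.001, 1.098]
contact_force: [-0.3, -0.4, -0.4]
opening: 0.0549
grip_force: 0.0
```

Call:
apply_moves --delta_pos '[[0,0,0],[0,0,0],[0,0,0],[0,0,0],[0,0,0],[0,0,0],[0,0,0],[0,0,0]]' --dr '[[0,0,0],[0,0,0],[0,0,0],[0,0,0],[0,0,0],[0,0,0],[0,0,0],[0,0,0]]' --jaw '[0,0,0,0,0,0,0,0]' --force 40

```text
time: 16.28
tool_pos: [0.4519, 0.3795, -0.0096]
tool_rot: [3.141, -0.0, 1.098]
contact_force: [0.1, 0.4, 0.9]
opening: 0.0062
grip_force: 0.0
```

Call:
apply_moves --delta_pos '[[0,0,0],[0,0,0],[0,0,0],[0,0,0]]' --dr '[[0,0,0],[0,0,0],[0,0,0],[0,0,0]]' --jaw '[0,0,0,0]'

```text
time: 16.62
tool_pos: [0.4519, 0.3795, -0.0096]
tool_rot: [3.141, -0.0, 1.098]
contact_force: [1.1, -1.1, 1.8]
opening: 0.0047
grip_force: 40.0
```

Gripped: 4.7 mm opening, 40 N. Lift and carry toward the left bay, aligning with the cabinet yaw.

Call:
apply_moves --delta_pos '[[0,0,0.03],[0,0,0.06],[0,0,0.1],[0,-0.06,0.1],[0,-0.12,0.1],[0,-0.2,0.1],[0,-0.28,0.1],[0,-0.36,0.1]]' --dr '[[0,0,0],[0,0,0],[0,0,0.06],[0,0,0.12],[0,0,0.24],[0,0,0.36],[0,0,0.5],[0,0,0.6]]' --jaw '[0,0,0,0,0,0,0,0]'

```text
time: 17.28
tool_pos: [0.4519, 0.2346, 0.0316]
tool_rot: [3.14, -0.001, 1.402]
contact_force: [-0.0, -0.1, -1.0]
opening: 0.0049
grip_force: 40.0
```

Call:
apply_moves --delta_pos '[[0,-0.08,0],[0,-0.16,0],[0,-0.24,0],[0,-0.32,0],[0,-0.4,0],[0,-0.45,0],[0,-0.48,0],[0,-0.48,0]]' --dr '[[0,0,0.05],[0,0,0.1],[0,0,0.14],[0,0,0.14],[0,0,0.14],[0,0,0.14],[0,0,0.14],[0,0,0.14]]' --jaw '[0,0,0,0,0,0,0,0]'

```text
time: 17.95
tool_pos: [0.4526, 0.0414, 0.0315]
tool_rot: [3.14, 0.0, 1.465]
contact_force: [-0.6, 0.6, -2.1]
opening: 0.0051
grip_force: 40.0
```

Run:
```python
from h import *
ims={n:eyes.read_camera(n)[:,:,::-1].copy() for n in("scene","top")}
for n in ims: cv2.imwrite(f"{n}5_raw.png",ims[n])
o=telemetry.observe();print(o["tool_pos"],o["tool_rot"],o["contact_force"],o["opening"],o["grip_force"],o["time"])
```

```text
[0.45233047 0.04337931 0.0312075 ] [ 3.14019099e+00 -2.27867775e-04  1.46644284e+00] [-0.40005898 -0.03883295 -2.55590377] 0.004758873529220422 40.00013530254364 18.05
```

Call:
apply_moves --delta_pos '[[0.01,-0.02,0],[0.01,-0.02,-0.03],[0.01,-0.02,-0.06],[0.01,-0.02,-0.09],[0.01,-0.02,-0.09],[0.01,-0.02,-0.09]]' --dr '[[0,0,0],[0,0,0],[0,0,0],[0,0,0],[0,0,0],[0,0,0]]' --jaw '[0,0,0,0,0,0]'

```text
time: 18.55
tool_pos: [0.4558, 0.036, -0.0057]
tool_rot: [-3.141, 0.0, 1.469]
contact_force: [0.4, -0.3, -1.2]
opening: 0.0044
grip_force: 40.0
```

Call:
apply_moves --delta_pos '[[0.025,-0.002,0],[0.05,-0.005,0],[0.06,-0.006,0],[0.07,-0.007,0],[0.08,-0.008,0],[0.08,-0.008,0]]' --dr '[[0,0,0],[0,0,0],[0,0,0],[0,0,0],[0,0,0],[0,0,0]]' --jaw '[0,0,0,0,0,0]'

```text
time: 19.05
tool_pos: [0.4885, 0.0323, -0.0054]
tool_rot: [3.141, 0.0, 1.468]
contact_force: [-0.2, 0.0, -2.0]
opening: 0.0045
grip_force: 40.0
```

Entered freely to about 88 short. Step slowly past 80 short.

Call:
apply_moves --delta_pos '[[0.01,-0.001,0],[0.02,-0.002,0],[0.03,-0.003,0],[0.035,-0.004,0],[0.035,-0.004,0]]' --dr '[[0,0,0],[0,0,0],[0,0,0],[0,0,0],[0,0,0]]' --jaw '[0,0,0,0,0]'

```text
time: 19.47
tool_pos: [0.5025, 0.0306, -0.0056]
tool_rot: [3.141, 0.0, 1.468]
contact_force: [0.4, 0.2, -1.7]
opening: 0.0045
grip_force: 40.0
```

Call:
apply_moves --delta_pos '[[0.01,-0.001,0],[0.02,-0.002,0],[0.03,-0.003,0],[0.04,-0.004,0],[0.05,-0.005,0],[0.05,-0.005,0]]' --dr '[[0,0,0],[0,0,0],[0,0,0],[0,0,0],[0,0,0],[0,0,0]]' --jaw '[0,0,0,0,0,0]'

```text
time: 19.97
tool_pos: [0.523, 0.0286, -0.0056]
tool_rot: [3.14, 0.0, 1.468]
contact_force: [-0.7, -0.7, -1.3]
opening: 0.0045
grip_force: 40.0
```

Fits: the left bay is for the narrow tray. Continue to about 32 short, lower, release.

Call:
apply_moves --delta_pos '[[0.015,-0.001,0],[0.03,-0.003,0],[0.045,-0.005,0],[0.052,-0.005,0],[0.052,-0.005,-0.004],[0.052,-0.005,-0.008],[0.052,-0.005,-0.01]]' --dr '[[0,0,0],[0,0,0],[0,0,0],[0,0,0],[0,0,0],[0,0,0],[0,0,0]]' --jaw '[0,0,0,0,0,0,0]'

```text
time: 20.55
tool_pos: [0.5423, 0.0268, -0.0097]
tool_rot: [-3.141, 0.0, 1.468]
contact_force: [-3.1, -0.1, 7.5]
opening: 0.0043
grip_force: 40.0
```

Call:
apply_moves --delta_pos '[[0,0,0],[0,0,0],[0,0,0],[0,0,0.05],[0,0,0.12],[0,0,0.18],[0,0,0.18],[0,0,0.18]]' --dr '[[0,0,0],[0,0,0],[0,0,0],[0,0,0],[0,0,0],[0,0,0],[0,0,0],[0,0,0]]' --jaw '[0.13,0.13,0.13,0.13,0.13,0.13,0.13,0.13]'

```text
time: 21.22
tool_pos: [0.5436, 0.0267, 0.0637]
tool_rot: [3.138, -0.0, 1.468]
contact_force: [0.5, -0.7, -0.6]
opening: 0.0119
grip_force: 0.0
```

Call:
apply_moves --delta_pos '[[-0.06,0.006,0],[-0.112,0.011,0],[-0.112,0.011,-0.02],[-0.112,0.011,-0.08],[-0.112,0.011,-0.14],[-0.112,0.011,-0.184],[-0.112,0.011,-0.184],[-0.112,0.011,-0.184]]' --dr '[[0,0,0],[0,0,0],[0,0,0],[0,0,0],[0,0,0],[0,0,0],[0,0,0],[0,0,0]]' --jaw '[0,0,0,0,0,0,0,0]'

```text
time: 21.88
tool_pos: [0.4969, 0.0312, -0.0126]
tool_rot: [-3.138, 0.0, 1.468]
contact_force: [0.8, 0.9, 0.6]
opening: 0.0006
grip_force: 0.0
```

Call:
apply_moves --delta_pos '[[0.03,-0.003,0],[0.06,-0.006,0],[0.09,-0.009,0],[0.11,-0.011,0],[0.12,-0.012,0],[0.12,-0.012,0]]' --dr '[[0,0,0],[0,0,0],[0,0,0],[0,0,0],[0,0,0],[0,0,0]]' --jaw '[0,0,0,0,0,0]'

```text
time: 22.38
tool_pos: [0.546, 0.0263, -0.0107]
tool_rot: [-3.141, 0.0, 1.468]
contact_force: [-1.1, 0.3, 1.2]
opening: 0.0007
grip_force: 0.6
```

Call:
apply_moves --delta_pos '[[0.005,-0.0005,0],[0.01,-0.001,0],[0.015,-0.0015,0],[0.02,-0.002,0],[0.02,-0.002,0]]' --dr '[[0,0,0],[0,0,0],[0,0,0],[0,0,0],[0,0,0]]' --jaw '[0,0,0,0,0]'

```text
time: 22.8
tool_pos: [0.5537, 0.0256, -0.0109]
tool_rot: [3.142, -0.0, 1.468]
contact_force: [-2.8, 1.1, 1.5]
opening: 0.0005
grip_force: 1.3
```

Call:
apply_moves --delta_pos '[[0.004,-0.0004,0],[0.008,-0.0008,0],[0.012,-0.0012,0],[0.012,-0.0012,0]]' --dr '[[0,0,0],[0,0,0],[0,0,0],[0,0,0]]' --jaw '[0,0,0,0]'

```text
time: 23.13
tool_pos: [0.5591, 0.0251, -0.0112]
tool_rot: [3.141, -0.0, 1.468]
contact_force: [-1.4, 0.2, 1.3]
opening: 0.0005
grip_force: 0.6
```

Call:
apply_moves --delta_pos '[[0.005,-0.0005,0],[0.01,-0.001,0],[0.01,-0.001,0],[0.01,-0.001,0]]' --dr '[[0,0,0],[0,0,0],[0,0,0],[0,0,0]]' --jaw '[0,0,0,0]'

```text
time: 23.47
tool_pos: [0.5591, 0.0251, -0.0115]
tool_rot: [-3.134, 0.0, 1.468]
contact_force: [-13.1, 1.2, 10.8]
opening: 0.0007
grip_force: 6.9
```

Call:
apply_moves --delta_pos '[[0.005,-0.0005,0],[0.01,-0.001,0],[0.01,-0.001,0],[0.01,-0.001,0]]' --dr '[[0,0,0],[0,0,0],[0,0,0],[0,0,0]]' --jaw '[0,0,0,0]'

```text
time: 23.8
tool_pos: [0.5589, 0.0251, -0.0115]
tool_rot: [-3.126, 0.0, 1.468]
contact_force: [-26.4, 1.9, 22.2]
opening: 0.0003
grip_force: 14.1
```

Hard stop at the expected home position, well above the catch force. Back off and go for tray_low.

Call:
apply_moves --delta_pos '[[-0.05,0.005,0],[-0.12,0.01,0.03],[-0.16,0.01,0.12],[-0.2,-0.05,0.22],[-0.23,-0.14,0.3],[-0.26,-0.24,0.3],[-0.29,-0.34,0.3],[-0.32,-0.44,0.3]]' --dr '[[0,0,0],[0,0,0],[0,0,0],[0,0,0.07],[0,0,0.07],[0,0,0.07],[0,0,0.07],[0,0,0.07]]' --jaw '[0,0.3,0.6,0.6,0.6,0.6,0.6,0.6]'

```text
time: 24.47
tool_pos: [0.4428, -0.1418, 0.1102]
tool_rot: [3.137, 0.002, 1.504]
contact_force: [1.0, -0.8, 0.5]
opening: 0.0427
grip_force: 0.0
```

Call:
apply_moves --delta_pos '[[-0.03,-0.1,0],[-0.03,-0.2,0],[-0.03,-0.3,0],[-0.03,-0.4,0],[-0.03,-0.5,0],[-0.03,-0.53,-0.05],[-0.03,-0.53,-0.1],[-0.03,-0.53,-0.1]]' --dr '[[0,0,0],[0,0,0],[0,0,0],[0,0,0],[0,0,0],[0,0,0],[0,0,0],[0,0,0]]' --jaw '[0.6,0.6,0.6,0.6,0.6,0.6,0.6,0.6]'

```text
time: 25.13
tool_pos: [0.4284, -0.3517, 0.0651]
tool_rot: [-3.138, -0.004, 1.501]
contact_force: [-1.1, 1.6, 0.2]
opening: 0.0552
grip_force: 0.0
```

Run:
```python
from h import *
ims={n:eyes.read_camera(n)[:,:,::-1].copy() for n in("scene","top")}
for n in ims: cv2.imwrite(f"{n}6_raw.png",ims[n])
o=telemetry.observe();print(o["tool_pos"],o["tool_rot"],o["time"])
```

```text
[ 0.43004183 -0.35154569  0.06829342] [-3.14068836e+00 -1.01608090e-03  1.50270045e+00] 25.2333
```

Call:
apply_moves --delta_pos '[[-0.015,-0.03,0],[-0.015,-0.03,-0.05],[-0.015,-0.03,-0.1],[-0.015,-0.03,-0.15],[-0.015,-0.03,-0.195],[-0.015,-0.03,-0.195],[-0.015,-0.03,-0.195],[-0.015,-0.03,-0.195]]' --dr '[[0,0,0],[0,0,0],[0,0,0],[0,0,0],[0,0,0],[0,0,0],[0,0,0],[0,0,0]]' --jaw '[0.6,0.6,0.6,0.6,0.6,0.6,0.3,0]'

```text
time: 25.9
tool_pos: [0.4251, -0.3649, -0.0076]
tool_rot: [3.139, 0.002, 1.503]
contact_force: [-0.7, 0.6, -0.0]
opening: 0.0463
grip_force: 0.0
```

Call:
apply_moves --delta_pos '[[0,0,0],[0,0,0],[0,0,0],[0,0,0],[0,0,0],[0,0,0],[0,0,0],[0,0,0]]' --dr '[[0,0,0],[0,0,0],[0,0,0],[0,0,0],[0,0,0],[0,0,0],[0,0,0],[0,0,0]]' --jaw '[0,0,0,0,0,0,0,0]' --force 40

```text
time: 26.57
tool_pos: [0.4242, -0.3638, -0.0092]
tool_rot: [3.142, -0.0, 1.503]
contact_force: [-1.2, 0.6, 2.5]
opening: 0.0049
grip_force: 40.0
```

Call:
apply_moves --delta_pos '[[0,0,0.03],[0,0,0.06],[0,0.03,0.1],[0,0.1,0.1],[0,0.18,0.1],[0,0.26,0.1],[0,0.34,0.1],[0,0.4,0.1]]' --dr '[[0,0,0],[0,0,0],[0,0,0],[0,0,-0.02],[0,0,-0.04],[0,0,-0.07],[0,0,-0.07],[0,0,-0.07]]' --jaw '[0,0,0,0,0,0,0,0]'

```text
time: 27.23
tool_pos: [0.4233, -0.2013, 0.0303]
tool_rot: [-3.14, -0.001, 1.468]
contact_force: [-0.4, 0.3, -1.9]
opening: 0.005
grip_force: 40.0
```

Call:
apply_moves --delta_pos '[[0.02,0.08,0],[0.045,0.16,0],[0.045,0.24,0],[0.045,0.31,0],[0.045,0.35,0],[0.045,0.375,0],[0.045,0.375,0],[0.045,0.375,0]]' --dr '[[0,0,0],[0,0,0],[0,0,0],[0,0,0],[0,0,0],[0,0,0],[0,0,0],[0,0,0]]' --jaw '[0,0,0,0,0,0,0,0]'

```text
time: 27.9
tool_pos: [0.4424, -0.0541, 0.0306]
tool_rot: [3.141, 0.0, 1.469]
contact_force: [-0.5, -0.7, -1.4]
opening: 0.0044
grip_force: 40.0
```

Run:
```python
from h import *
ims={n:eyes.read_camera(n)[:,:,::-1].copy() for n in("scene","top")}
for n in ims: cv2.imwrite(f"{n}7_raw.png",ims[n])
o=telemetry.observe();print(o["tool_pos"],o["tool_rot"],o["contact_force"],o["opening"],o["time"])
```

```text
[ 0.44252107 -0.05486487  0.03061504] [3.14111478e+00 3.06748307e-04 1.46690797e+00] [-0.99854242  0.15754468 -1.83678004] 0.00486333330849412 28.0
```

Call:
apply_moves --delta_pos '[[0,0.002,-0.03],[0,0.002,-0.06],[0,0.002,-0.09],[0.03,-0.001,-0.09],[0.06,-0.004,-0.09],[0.08,-0.006,-0.09],[0.09,-0.007,-0.09],[0.09,-0.007,-0.09]]' --dr '[[0,0,0],[0,0,0],[0,0,0],[0,0,0],[0,0,0],[0,0,0],[0,0,0],[0,0,0]]' --jaw '[0,0,0,0,0,0,0,0]'

```text
time: 28.67
tool_pos: [0.4693, -0.0548, -0.0073]
tool_rot: [-3.122, -0.004, 1.466]
contact_force: [-22.1, 7.3, 9.2]
opening: 0.0047
grip_force: 40.3
```

Call:
apply_moves --delta_pos '[[0.01,-0.001,0],[0.02,-0.002,0],[0.03,-0.003,0],[0.035,-0.004,0],[0.035,-0.004,0]]' --dr '[[0,0,0],[0,0,0],[0,0,0],[0,0,0],[0,0,0]]' --jaw '[0,0,0,0,0]'

```text
time: 29.08
tool_pos: [0.4693, -0.0535, -0.0078]
tool_rot: [-3.094, -0.006, 1.468]
contact_force: [-59.4, 9.1, 45.8]
opening: 0.0054
grip_force: 38.9
```

Call:
apply_moves --delta_pos '[[0.01,-0.001,0],[0.02,-0.002,0],[0.03,-0.003,0],[0.04,-0.004,0],[0.05,-0.005,0],[0.05,-0.005,0]]' --dr '[[0,0,0],[0,0,0],[0,0,0],[0,0,0],[0,0,0],[0,0,0]]' --jaw '[0,0,0,0,0,0]'

```text
time: 29.58
tool_pos: [0.4824, -0.0538, -0.009]
tool_rot: [-3.078, -0.008, 1.468]
contact_force: [-75.8, 12.0, 55.5]
opening: 0.0314
grip_force: 40.1
```

It jammed at the mouth edge and the panel twisted in the jaws. I'll relieve the force, open, lift off and look.

Call:
apply_moves --delta_pos '[[-0.04,0.004,0.005],[-0.07,0.007,0.005],[-0.07,0.007,0.005],[-0.07,0.007,0.005]]' --dr '[[0,0,0],[0,0,0],[0,0,0],[0,0,0]]' --jaw '[0.33,0.4,0.5,0.6]'

```text
time: 29.92
tool_pos: [0.4853, -0.0586, -0.0029]
tool_rot: [3.139, 0.0, 1.466]
contact_force: [0.4, 0.4, -0.3]
opening: 0.0455
grip_force: 0.0
```

Call:
apply_moves --delta_pos '[[0,0,0],[0,0,0.06],[0,0,0.14],[-0.05,0,0.22],[-0.1,-0.1,0.3],[-0.15,-0.2,0.4],[-0.2,-0.3,0.4],[-0.2,-0.4,0.4]]' --dr '[[0,0,0],[0,0,0],[0,0,0],[0,0,0],[0,0,0],[0,0,0],[0,0,0],[0,0,0]]' --jaw '[0.6,0.6,0.6,0.6,0.6,0.6,0.6,0.6]'

```text
time: 30.58
tool_pos: [0.4095, -0.194, 0.1563]
tool_rot: [3.137, 0.002, 1.469]
contact_force: [1.9, -0.1, -0.7]
opening: 0.0549
grip_force: 0.0
```

Call:
apply_moves --delta_pos '[[0,-0.1,0],[0,-0.2,0],[0,-0.3,0],[0,-0.4,0],[0,-0.4,0]]' --dr '[[0,0,0],[0,0,0],[0,0,0],[0,0,0],[0,0,0]]' --jaw '[0.6,0.6,0.6,0.6,0.6]'

```text
time: 31.0
tool_pos: [0.4095, -0.3603, 0.1534]
tool_rot: [3.139, 0.005, 1.463]
contact_force: [-0.9, 0.5, 1.1]
opening: 0.055
grip_force: 0.0
```

Run:
```python
from h import *
ims={n:eyes.read_camera(n)[:,:,::-1].copy() for n in("scene","top")}
for n in ims: cv2.imwrite(f"{n}8_raw.png",ims[n])
o=telemetry.observe();print(o["tool_pos"],o["time"])
t7=cv2.imread("top7_raw.png")
t=[]
for n in("scene","top"):
    c=px(n,[.56,-.04,.03])[0].astype(int); X,Y=c-[40,30]; print(n,X,Y); t.append(crop(ims[n],X,Y,X+80,Y+60,5))
c=px("top",[.56,-.04,.03])[0].astype(int); X,Y=c-[40,30]; t.append(crop(t7,X,Y,X+80,Y+60,5))
t.append(crop(ims["top"],340,160,420,220,5))
cv2.imwrite("pics/c8.png",np.vstack([np.hstack(t[:2]),np.hstack(t[2:])]))
```

```text
[ 0.40922376 -0.35426682  0.15292769] 31.1
scene 209 161
top 228 148
```

View pics/c8.png

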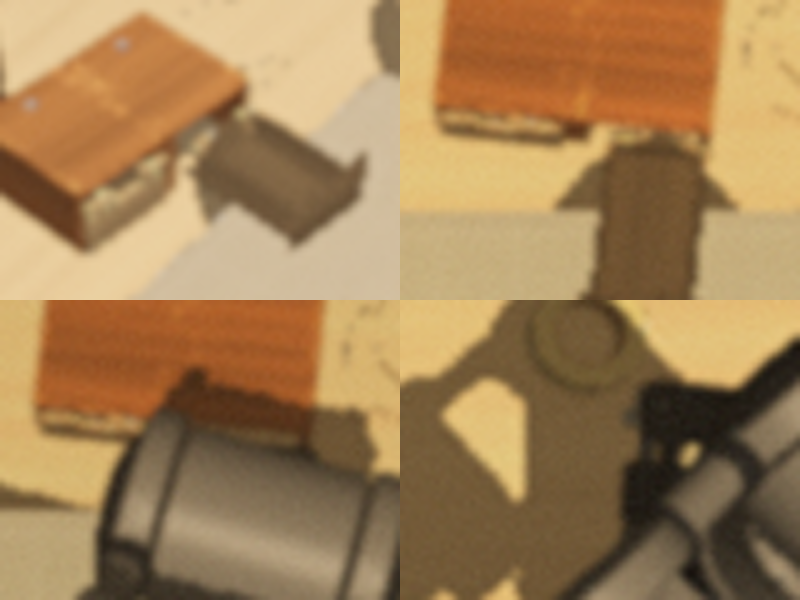

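Narrow tray's panel closes the left bay (scene tile (125,200)). The low tray lies in the arm's shadow with its rear by the right mouth (top tile (650,150)). The picture quota is used up, so I'll move the arm back to its earlier parking pose and fit the tray by background subtraction.

Call:
apply_moves --delta_pos '[[-0.07,0.015,0.06],[-0.14,0.03,0.12],[-0.21,0.045,0.18],[-0.28,0.06,0.24],[-0.35,0.075,0.3],[-0.42,0.09,0.36],[-0.49,0.1,0.42],[-0.56,0.12,0.48]]' --dr '[[0,0,0.16],[0,0,0.16],[0,0,0.16],[0,0,0.16],[0,0,0.16],[0,0,0.16],[0,0,0.16],[0,0,0.16]]' --jaw '[0.6,0.6,0.6,0.6,0.6,0.6,0.6,0.6]'

```text
time: 31.77
tool_pos: [0.1845, -0.303, 0.3466]
tool_rot: [3.141, 0.001, 1.55]
contact_force: [-0.3, -0.7, -0.4]
opening: 0.0551
grip_force: 0.0
```

Call:
apply_moves --delta_pos '[[-0.07,0.015,0.06],[-0.14,0.03,0.11],[-0.18,0.035,0.11],[-0.18,0.035,0.11]]' --dr '[[0,0,0],[0,0,0],[0,0,0],[0,0,0]]' --jaw '[0.6,0.6,0.6,0.6]'

```text
time: 32.1
tool_pos: [0.1118, -0.2896, 0.3908]
tool_rot: [3.142, 0.004, 1.546]
contact_force: [-0.1, -1.1, -0.3]
opening: 0.055
grip_force: 0.0
```

```bash
cat > fitc.py <<'E'
from h import *
from scipy.optimize import minimize
print(telemetry.observe()["tool_pos"])
ims={n:eyes.read_camera(n)[:,:,::-1].copy() for n in("scene","top")}
BOX={"scene":(200,150,300,240),"top":(225,150,320,240)}
def hulls(q,W=64,H=30):
    c,s=np.cos(q[2]),np.sin(q[2])
    out=[]
    for X0,X1,w2,h in((-50,50,W/2,H),(-55,-50,38,44)):
        P=np.array([(x,y,z) for x in(X0,X1) for y in(-w2,w2) for z in(0,h)])/1000
        out.append(np.c_[q[0]+c*P[:,0]-s*P[:,1],q[1]+s*P[:,0]+c*P[:,1],P[:,2]])
    return out
M={}
for n in ims:
    cv2.imwrite(f"{n}9_raw.png",ims[n]); b=cv2.imread(f"{n}1_raw.png")
    x0,y0,x1,y1=BOX[n]; d=np.abs(ims[n].astype(int)-b).max(2)[y0:y1,x0:x1].astype(np.uint8)
    m=(d>22).astype(np.uint8); m=cv2.morphologyEx(m,cv2.MORPH_CLOSE,np.ones((3,3)))
    cn,_=cv2.findContours(m,0,1); M[n]=m; 
    z=np.zeros_like(m)
    for cc in cn:
        if cv2.contourArea(cc)>25: cv2.drawContours(z,[cc],-1,1,-1)
    print(n); print("\n".join("".join(".#"[v] for v in r[::1]) for r in z[::2]))
    M[n]=cv2.resize(z.astype(np.float32),None,fx=4,fy=4)
    np.save(n+"_d.npy",d)
E
python3 fitc.py
```

```text
[ 0.11184788 -0.28962682  0.39083036]
scene
....................................................................................................
....................................................................................................
....................................................................................................
....................................................................................................
....................................................................................................
....................................................................................................
....................................................................................................
....................................................................................................
....................................................................................................
....................................................................................................
..............................................
[... 7112 characters left out ...]
............................
...............................................................................................
...............................................................................................
...............................................................................................
...............................................................................................
...............................................................................................
...............................................................................................
...............................................................................................
```

```bash
cat >> fitc.py <<'E'
def big(m):
    k,l,st,_=cv2.connectedComponentsWithStats((m>.5).astype(np.uint8)); return (l==1+np.argmax(st[1:,4])).astype(np.float32)
M={n:big(M[n]) for n in M}
CAB={n:px(n,np.vstack([cab(.6236,-.0268,-.102),cab(.6236,-.0268,-.102)*[1,1,0]])) for n in M}
def ren(n,hs):
    x0,y0=BOX[n][:2]; z=np.zeros(M[n].shape,np.uint8)
    for h in hs:
        p=((px(n,h)-[x0,y0]+.5)*4).astype(np.float32); cv2.fillConvexPoly(z,cv2.convexHull(p).round().astype(np.int32),1)
    c=((px(n,cab(.6236,-.0268,-.102))-[x0,y0]+.5)*4).round().astype(np.int32); cv2.fillConvexPoly(z,c,0)
    return z
def cost(q,ns,f): return sum(np.abs(ren(n,f(q))-M[n]).sum()/M[n].sum() for n in ns)
def flip(q,W=64,H=30):  # upside down: body raised so that top z=44
    hs=hulls(q,W,H); 
    for h in hs: h[:,2]=.044-h[:,2]
    return hs
for nm,f in(("up",hulls),("down",flip)):
  for ns in(("scene",),("top",),("scene","top")):
    r=min((minimize(cost,[x,-.06,a],args=(ns,f),method="Nelder-Mead",options=dict(initial_simplex=[[x,-.06,a],[x+.02,-.06,a],[x,-.04,a],[x,-.06,a+.15]])) for x in(.50,.52) for a in(-.2,0)),key=lambda r:r.fun)
    print(nm,ns,r.x.round(4),r.fun.round(3))
g=cv2.cvtColor(ims["scene"],6)[182:214:2,244:286:2]; print(g)
g=cv2.cvtColor(ims["top"],6)[172:214:2,262:292:2]; print(g)
E
python3 fitc.py | sed -n '/^up/,$p'
```

```text
up ('scene',) [ 0.5232 -0.0676 -0.1036] 0.059
up ('top',) [ 0.5204 -0.0666 -0.1361] 0.07Traceback (most recent call last):
  File "fitc.py", line 42, in <module>
    r=min((minimize(cost,[x,-.06,a],args=(ns,f),method="Nelder-Mead",options=dict(initial_simplex=[[x,-.06,a],[x+.02,-.06,a],[x,-.04,a],[x,-.06,a+.15]])) for x in(.50,.52) for a in(-.2,0)),key=lambda r:r.fun)
  File "fitc.py", line 42, in <genexpr>
    r=min((minimize(cost,[x,-.06,a],args=(ns,f),method="Nelder-Mead",options=dict(initial_simplex=[[x,-.06,a],[x+.02,-.06,a],[x,-.04,a],[x,-.06,a+.15]])) for x in(.50,.52) for a in(-.2,0)),key=lambda r:r.fun)
           ~~~~~~~~^^^^^^^^^^^^^^^^^^^^^^^^^^^^^^^^^^^^^^^^^^^^^^^^^^^^^^^^^^^^^^^^^^^^^^^^^^^^^^^^^^^^^^^^^^^^^^^^^^^^^^^^^^^^^^^^^^^^^^^^^^^^^^^^^^^^^^
    res = _minimize_neldermead(fun, x0, args, callback, bounds=bounds,
                               **options)
    fxr = func(xr)
    fx = function(np.copy(x), *(wrapper_args + args))
  File "fitc.py", line 35, in cost
    def cost(q,ns,f): return sum(np.abs(ren(n,f(q))-M[n]).sum()/M[n].sum() for n in ns)
                             ~~~^^^^^^^^^^^^^^^^^^^^^^^^^^^^^^^^^^^^^^^^^^^^^^^^^^^^^^^
  File "fitc.py", line 35, in <genexpr>
    def cost(q,ns,f): return sum(np.abs(ren(n,f(q))-M[n]).sum()/M[n].sum() for n in ns)
                                        ~~~^^^^^^^^
  File "fitc.py", line 33, in ren
    c=((px(n,cab(.6236,-.0268,-.102))-[x0,y0]+.5)*4).round().astype(np.int32); cv2.fillConvexPoly(z,c,0)
        ~~^^^^^^^^^^^^^^^^^^^^^^^^^^^
  File "h.py", line 10, in px
    K,r,t=KRt(n); return cv2.projectPoints(np.array(P,float).reshape(-1,3),r,t,K,None)[0].reshape(-1,2)
          ~~~^^^
  File "h.py", line 4, in KRt
    m=eyes.camera_model(n); f=192/np.tan(np.radians(m["vertical_fov"]/2))
ValueError: time passes only in moves, steps and waits
```

```bash
python3 - <<'E'
import re
s=open("h.py").read()
s=s.replace("def KRt(n):","from functools import lru_cache\n@lru_cache(None)\ndef KRt(n):"); open("h.py","w").write(s)
E
python3 fitc.py | sed -n '/^up/,$p'
```

```text
up ('scene',) [ 0.5232 -0.0676 -0.1036] 0.298
up ('top',) [ 0.5204 -0.0666 -0.1331] 0.073
up ('scene', 'top') [ 0.5216 -0.0668 -0.1229] 0.38
down ('scene',) [ 0.5172 -0.056  -0.0541] 0.333
down ('top',) [ 0.5199 -0.066  -0.1396] 0.064
down ('scene', 'top') [ 0.5196 -0.0653 -0.1279] 0.497
[[145 148 145 129  96  72 109 162 196 206 209 208 208 208 207 207 203 192
  192 192 193]
 [148 141 124 102  84 127 166 140 122 171 203 207 208 207 207 202 193 191
  192 192 192]
 [133 118 113 130 157 154 140 126  93  96 141 181 203 205 200 192 191 192
  191 191 191]
 [109 116 138 167 147 135 140 157 139  98  87 112 158 188 191 193 193 192
  191 191 192]
 [104 124 160 145 133 148 177 200 197 172 119  90  91 128 171 194 192 193
  193 193 193]
 [132 180 138 147 157 185 195 197 200 200 189 150 100  88 105 159 188 194
  190 183 192]
 [164 171 114  96 135 178 190 194 196 199 200 196 173 122  89  93 139 175
  155 171 193]
 [171 180 115  90  89 114 155 183 193 196 197 199 199 187 150 102 128 142
  136 178 193]
 [185 208 191 143  95  90  97 133 172 190 195 197 199 195 189 168 162 135
  133 186 193]
 [207 209 
[... 1237 characters left out ...]
7 166]
 [157 157 157 154 166 168 162 163 166 166 170 171 148 144 159]
 [159 162 155 141 168 166 162 164 167 168 172 169 146 146 163]
 [158 157 151 132 165 169 163 163 167 167 170 167 149 155 161]
 [157 159 157 142 170 167 160 164 167 169 172 165 137 160 163]
 [160 159 156 153 168 167 162 166 165 168 171 166 129 155 159]
 [159 159 141 160 171 166 163 169 168 168 170 165 129 155 160]
 [157 161 121 116 120 138 164 169 167 163 159 159 138 161 162]
 [159 153 136 139 124 118 129 123 120 107  94 108 139 162 162]
 [155 116 101 107 113 132 134 132 123 125 128 130 139 155 162]
 [163 156 143 143 140 141 120 109 108 109 105 100 106 142 159]
 [159 161 159 162 161 163 159 158 157 159 151 141 138 155 163]]
```

The low tray is upright (bright floor, dark walls) at about (0.522, -0.067), yaw -0.11. That is 97 short and some 5 mm right of the bay line. I'll regrasp its panel at (0.470, -0.061).

Call:
apply_moves --delta_pos '[[0.08,0.05,0],[0.16,0.1,0],[0.24,0.15,0],[0.32,0.2,0],[0.4,0.25,-0.04],[0.48,0.3,-0.08],[0.56,0.35,-0.12],[0.64,0.4,-0.16]]' --dr '[[0,0,0],[0,0,-0.05],[0,0,-0.1],[0,0,-0.16],[0,0,-0.16],[0,0,-0.16],[0,0,-0.16],[0,0,-0.16]]' --jaw '[0.6,0.6,0.6,0.6,0.6,0.6,0.6,0.6]'

```text
time: 33.07
tool_pos: [0.3709, -0.1279, 0.3242]
tool_rot: [-3.141, -0.0, 1.47]
contact_force: [-0.2, -1.2, 0.1]
opening: 0.0551
grip_force: 0.0
```

Call:
apply_moves --delta_pos '[[0.08,0.05,-0.05],[0.16,0.1,-0.1],[0.24,0.16,-0.16],[0.26,0.17,-0.24],[0.26,0.17,-0.32],[0.26,0.17,-0.4],[0.26,0.17,-0.48],[0.26,0.17,-0.52]]' --dr '[[0,0,0],[0,0,0],[0,0,0],[0,0,0],[0,0,0],[0,0,0],[0,0,0],[0,0,0]]' --jaw '[0.6,0.6,0.6,0.6,0.6,0.6,0.6,0.6]'

```text
time: 33.73
tool_pos: [0.4711, -0.0603, 0.113]
tool_rot: [-3.135, -0.001, 1.47]
contact_force: [-0.3, -0.5, -0.6]
opening: 0.0554
grip_force: 0.0
```

Call:
apply_moves --delta_pos '[[0,0,0],[0,0,0],[0,0,0]]' --dr '[[0,0,0],[0,0,0],[0,0,0]]' --jaw '[0.6,0.6,0.6]'

```text
time: 33.98
tool_pos: [0.4742, -0.062, 0.1183]
tool_rot: [3.14, 0.0, 1.468]
contact_force: [0.8, -0.4, 0.7]
opening: 0.055
grip_force: 0.0
```

Call:
apply_moves --delta_pos '[[-0.01,0.002,-0.06],[-0.01,0.002,-0.14],[-0.01,0.002,-0.2],[-0.01,0.002,-0.26],[-0.01,0.002,-0.31],[-0.01,0.002,-0.315],[-0.01,0.002,-0.315],[-0.01,0.002,-0.315]]' --dr '[[0,0,0],[0,0,0],[0,0,0],[0,0,0],[0,0,0],[0,0,0],[0,0,0],[0,0,0]]' --jaw '[0.6,0.6,0.6,0.6,0.6,0.6,0.6,0.3]'

```text
time: 34.65
tool_pos: [0.4706, -0.0618, -0.0071]
tool_rot: [3.139, 0.001, 1.468]
contact_force: [-0.7, -0.3, 0.7]
opening: 0.0517
grip_force: 0.0
```

Call:
apply_moves --delta_pos '[[0,0,0],[0,0,0],[0,0,0],[0,0,0],[0,0,0],[0,0,0],[0,0,0],[0,0,0]]' --dr '[[0,0,0],[0,0,0],[0,0,0],[0,0,0],[0,0,0],[0,0,0],[0,0,0],[0,0,0]]' --jaw '[0,0,0,0,0,0,0,0]' --force 50

```text
time: 35.32
tool_pos: [0.4687, -0.0613, -0.0087]
tool_rot: [-3.141, -0.0, 1.468]
contact_force: [-2.0, 0.9, 2.7]
opening: 0.0045
grip_force: 50.0
```

Call:
apply_moves --delta_pos '[[-0.02,0.002,0.004],[-0.04,0.004,0.008],[-0.062,0.006,0.008],[-0.062,0.012,0.008],[-0.062,0.019,0.008],[-0.062,0.019,0.008],[-0.062,0.019,0.008]]' --dr '[[0,0,0],[0,0,0],[0,0,0],[0,0,0],[0,0,0],[0,0,0],[0,0,0]]' --jaw '[0,0,0,0,0,0,0]'

```text
time: 35.9
tool_pos: [0.4448, -0.0538, -0.0054]
tool_rot: [3.141, 0.0, 1.468]
contact_force: [0.3, -0.4, -1.3]
opening: 0.0043
grip_force: 50.0
```

Call:
apply_moves --delta_pos '[[0.02,-0.002,0],[0.04,-0.004,0],[0.06,-0.006,0],[0.07,-0.007,0],[0.07,-0.007,0]]' --dr '[[0,0,0],[0,0,0],[0,0,0],[0,0,0],[0,0,0]]' --jaw '[0,0,0,0,0]'

```text
time: 36.32
tool_pos: [0.474, -0.057, -0.0055]
tool_rot: [3.14, 0.0, 1.468]
contact_force: [0.2, 0.6, -1.5]
opening: 0.0045
grip_force: 50.0
```

Past the mouth freely (93 short). Continue in small steps, one call at a time.

Call:
apply_moves --delta_pos '[[0.01,-0.001,0],[0.02,-0.002,0],[0.03,-0.003,0],[0.03,-0.003,0]]' --dr '[[0,0,0],[0,0,0],[0,0,0],[0,0,0]]' --jaw '[0,0,0,0]'

```text
time: 36.65
tool_pos: [0.4854, -0.0581, -0.0054]
tool_rot: [3.14, 0.0, 1.468]
contact_force: [0.4, 0.2, -2.1]
opening: 0.0045
grip_force: 50.0
```

Call:
apply_moves --delta_pos '[[0.01,-0.001,0],[0.02,-0.002,0],[0.03,-0.003,0],[0.04,-0.004,0],[0.04,-0.004,0]]' --dr '[[0,0,0],[0,0,0],[0,0,0],[0,0,0],[0,0,0]]' --jaw '[0,0,0,0,0]'

```text
time: 37.07
tool_pos: [0.5015, -0.0597, -0.0054]
tool_rot: [3.14, 0.0, 1.468]
contact_force: [0.1, 0.1, -1.3]
opening: 0.0045
grip_force: 50.0
```

Call:
apply_moves --delta_pos '[[0.015,-0.0015,0],[0.03,-0.003,0],[0.045,-0.0045,0],[0.055,-0.0055,0],[0.055,-0.0055,0]]' --dr '[[0,0,0],[0,0,0],[0,0,0],[0,0,0],[0,0,0]]' --jaw '[0,0,0,0,0]'

```text
time: 37.48
tool_pos: [0.5236, -0.0619, -0.0054]
tool_rot: [3.14, 0.0, 1.468]
contact_force: [0.5, 0.0, -1.0]
opening: 0.0045
grip_force: 50.0
```

Call:
apply_moves --delta_pos '[[0.01,-0.001,0],[0.02,-0.002,0],[0.025,-0.0025,0],[0.025,-0.0025,-0.004],[0.025,-0.0025,-0.008],[0.025,-0.0025,-0.01],[0.025,-0.0025,-0.01]]' --dr '[[0,0,0],[0,0,0],[0,0,0],[0,0,0],[0,0,0],[0,0,0],[0,0,0]]' --jaw '[0,0,0,0,0,0,0]'

```text
time: 38.07
tool_pos: [0.5325, -0.0626, -0.0087]
tool_rot: [3.141, 0.0, 1.468]
contact_force: [-1.9, 1.0, 6.8]
opening: 0.0048
grip_force: 50.0
```

Call:
apply_moves --delta_pos '[[0,0,0],[0,0,0],[0,0,0],[0,0,0.05],[0,0,0.12],[0,0,0.18],[0,0,0.18],[0,0,0.18]]' --dr '[[0,0,0],[0,0,0],[0,0,0],[0,0,0],[0,0,0],[0,0,0],[0,0,0],[0,0,0]]' --jaw '[0.13,0.13,0.13,0.13,0.13,0.13,0.13,0.13]'

```text
time: 38.73
tool_pos: [0.5332, -0.0629, 0.0636]
tool_rot: [3.139, 0.0, 1.468]
contact_force: [-0.0, -0.6, -0.1]
opening: 0.0119
grip_force: 0.0
```

Call:
apply_moves --delta_pos '[[-0.06,0.006,0],[-0.112,0.011,0],[-0.112,0.011,-0.02],[-0.112,0.011,-0.08],[-0.112,0.011,-0.14],[-0.112,0.011,-0.18],[-0.112,0.011,-0.18],[-0.112,0.011,-0.18]]' --dr '[[0,0,0],[0,0,0],[0,0,0],[0,0,0],[0,0,0],[0,0,0],[0,0,0],[0,0,0]]' --jaw '[0,0,0,0,0,0,0,0]'

```text
time: 39.4
tool_pos: [0.4867, -0.058, -0.0108]
tool_rot: [-3.138, -0.001, 1.468]
contact_force: [0.3, 0.2, 1.1]
opening: 0.0003
grip_force: 0.0
```

Call:
apply_moves --delta_pos '[[0.03,-0.003,0],[0.06,-0.006,0],[0.09,-0.009,0],[0.11,-0.011,0],[0.12,-0.012,0],[0.12,-0.012,0]]' --dr '[[0,0,0],[0,0,0],[0,0,0],[0,0,0],[0,0,0],[0,0,0]]' --jaw '[0,0,0,0,0,0]'

```text
time: 39.9
tool_pos: [0.5357, -0.063, -0.009]
tool_rot: [-3.141, 0.0, 1.468]
contact_force: [-0.2, -1.0, 1.1]
opening: 0.0004
grip_force: 0.4
```

Call:
apply_moves --delta_pos '[[0.005,-0.0005,0],[0.01,-0.001,0],[0.015,-0.0015,0],[0.02,-0.002,0],[0.02,-0.002,0]]' --dr '[[0,0,0],[0,0,0],[0,0,0],[0,0,0],[0,0,0]]' --jaw '[0,0,0,0,0]'

```text
time: 40.32
tool_pos: [0.5438, -0.0639, -0.0092]
tool_rot: [3.141, 0.0, 1.468]
contact_force: [-1.6, 0.3, 0.7]
opening: 0.0002
grip_force: 0.7
```

Call:
apply_moves --delta_pos '[[0.005,-0.0005,0],[0.01,-0.001,0],[0.015,-0.0015,0],[0.015,-0.0015,0]]' --dr '[[0,0,0],[0,0,0],[0,0,0],[0,0,0]]' --jaw '[0,0,0,0]'

```text
time: 40.65
tool_pos: [0.5484, -0.0643, -0.0096]
tool_rot: [-3.139, -0.0, 1.468]
contact_force: [-6.1, 0.9, 5.2]
opening: 0.0004
grip_force: 3.2
```

Call:
apply_moves --delta_pos '[[0.005,-0.0005,0],[0.01,-0.001,0],[0.015,-0.0015,0],[0.015,-0.0015,0],[0.015,-0.0015,0]]' --dr '[[0,0,0],[0,0,0],[0,0,0],[0,0,0],[0,0,0]]' --jaw '[0,0,0,0,0]'

```text
time: 41.07
tool_pos: [0.5482, -0.0641, -0.0097]
tool_rot: [-3.126, -0.001, 1.468]
contact_force: [-25.9, -1.1, 21.8]
opening: 0.0004
grip_force: 13.6
```

Hard stop at the expected home spot. Retreat to parking and verify by background subtraction.

Call:
apply_moves --delta_pos '[[-0.06,0.006,0],[-0.14,0.01,0.02],[-0.2,0,0.1],[-0.26,-0.03,0.2],[-0.34,-0.06,0.28],[-0.42,-0.1,0.35],[-0.5,-0.15,0.42],[-0.56,-0.2,0.5]]' --dr '[[0,0,0],[0,0,0],[0,0,0.08],[0,0,0.16],[0,0,0.16],[0,0,0.16],[0,0,0.16],[0,0,0.16]]' --jaw '[0,0,0.3,0.6,0.6,0.6,0.6,0.6]'

```text
time: 41.73
tool_pos: [0.3435, -0.1349, 0.1757]
tool_rot: [3.141, 0.0, 1.549]
contact_force: [0.8, -1.2, 0.0]
opening: 0.0358
grip_force: 0.0
```

Call:
apply_moves --delta_pos '[[-0.07,-0.05,0.07],[-0.14,-0.1,0.14],[-0.21,-0.15,0.21],[-0.28,-0.2,0.28],[-0.35,-0.26,0.36],[-0.42,-0.32,0.44],[-0.48,-0.36,0.48],[-0.52,-0.38,0.5]]' --dr '[[0,0,0],[0,0,0],[0,0,0],[0,0,0],[0,0,0],[0,0,0],[0,0,0],[0,0,0]]' --jaw '[0.6,0.6,0.6,0.6,0.6,0.6,0.6,0.6]'

```text
time: 42.4
tool_pos: [0.1358, -0.2886, 0.3772]
tool_rot: [3.14, 0.005, 1.548]
contact_force: [-0.0, -1.1, -0.3]
opening: 0.0548
grip_force: 0.0
```

Run:
```python
from h import *
from scipy.optimize import minimize_scalar
print(telemetry.observe()["tool_pos"],telemetry.observe()["time"])
C=(.6236,-.0268,-.102); c,s=np.cos(C[2]),np.sin(C[2])
def W(P): P=np.array(P)/1000; return np.c_[C[0]+c*P[:,0]-s*P[:,1],C[1]+s*P[:,0]+c*P[:,1],P[:,2]]
for n in("scene","top"):
    im=eyes.read_camera(n)[:,:,::-1].copy(); cv2.imwrite(f"{n}10_raw.png",im); b=cv2.imread(f"{n}1_raw.png")
    big=lambda a:cv2.resize(a,None,fx=4,fy=4,interpolation=cv2.INTER_LINEAR)
    d=big(np.abs(im.astype(int)-b).max(2).astype(np.uint8))
    x0,y0=200,150; print(n); z=np.abs(im.astype(int)-b).max(2)[y0:235,x0:310]>22
    print("\n".join("".join(".#"[int(v)] for v in r) for r in z[10 if n=="scene" else 14:70 if n=="scene" else 50:2]))
    # brightness change profile along x for the desk strip just in front: sample im & bg along lines at panel-top height z=44
    for nm,yc in(("left",45),("right",-45)):
        out=[]
        for x in range(-76,-44,2):
            q=px(n,W([(x,yc+dy,44) for dy in list(range(-34,-15,2))+list(range(16,35,2))]))
            out.append(int(np.mean([d[int(v*4+2),int(u*4+2)] for u,v in q])))
        print(nm,"x -76..-46:",out)
```

```text
[ 0.13581984 -0.28863618  0.37715679] 42.4
scene
........................................................................................................######
............................................................................................................##
..............................................................................................................
..............................................................................................................
..............................................................................................................
..............................................................................................................
..............................................................................................................
..............................................................................................................
..............................................................................................................
....................................................
[... 3899 characters left out ...]
......................................................................................................
..............................................................................................................
..............................................................................................................
..............................................................................................................
..............................................................................................................
left x -76..-46: [2, 2, 2, 2, 3, 9, 25, 51, 76, 88, 80, 59, 42, 34, 32, 29]
right x -76..-46: [2, 1, 2, 3, 8, 21, 45, 71, 86, 83, 68, 50, 40, 37, 33, 25]
```

Run:
```python
from h import *
C=(.6236,-.0268,-.102); c,s=np.cos(C[2]),np.sin(C[2])
def W(P): P=np.array(P)/1000; return np.c_[C[0]+c*P[:,0]-s*P[:,1],C[1]+s*P[:,0]+c*P[:,1],P[:,2]]
im=cv2.imread("top10_raw.png").astype(np.float32); b=cv2.imread("top1_raw.png").astype(np.float32)
def samp(a,P):
    q=px("top",W(P)).astype(np.float32); return cv2.remap(a,q[:,:1],q[:,1:],cv2.INTER_CUBIC)[:,0]
xs=np.arange(-75,-40,1.)
for yc in(75,68,60,30,22,15,-15,-22,-30,-60,-68,-75):
    d=np.mean([np.abs(samp(im,[(x,yc+k,0) for x in xs])-samp(b,[(x,yc+k,0) for x in xs])).max(1) for k in(-2,0,2)],0)
    i=np.argmax(d>40); e=xs[i]-(d[i]-40)/(d[i]-d[i-1])
    # cabinet top front edge: steepest hue-ish (R-B) ratio at z=57
    r=np.mean([samp(im,[(x,yc+k,57) for x in xs]) for k in(-2,0,2)],0); g=r[:,1]/r[:,2]; j=np.abs(xs+50)<9; gr=np.gradient(g); 
    wt=np.where(j,np.maximum(-gr,0)**2,0); print(yc,"panel base x %.1f"%e,"cab edge %.1f"%((wt*xs).sum()/wt.sum()))
```

```text
75 panel base x -52.0 cab edge -48.0
68 panel base x -52.3 cab edge -47.6
60 panel base x -52.6 cab edge -47.9
30 panel base x -53.0 cab edge -47.6
22 panel base x -52.9 cab edge -48.5
15 panel base x -53.4 cab edge -49.1
-15 panel base x -53.7 cab edge -49.7
-22 panel base x -53.7 cab edge -49.6
-30 panel base x -54.1 cab edge -49.4
-60 panel base x -54.7 cab edge -49.7
-68 panel base x -54.7 cab edge -50.5
-75 panel base x -54.9 cab edge -50.8
```

Both panel fronts lie on one line parallel to the cabinet front and about 5 mm proud of it, so both are home. Quick check that nothing else moved, then hand in.

Run:
```python
from h import *
a=cv2.imread("top1_raw.png"); b=cv2.imread("top10_raw.png")
m=(np.abs(a.astype(int)-b).max(2)>30).astype(np.uint8)
k,l,st,ce=cv2.connectedComponentsWithStats(m)
for i in range(1,k):
    if st[i,4]>6: print(st[i],w("top",*ce[i],.02).round(3)[:2])
```

```text
[236 170  25   8 121] [0.579 0.024]
[265 173  24   8 124] [ 0.569 -0.065]
[122 182  33  42 543] [0.494 0.356]
[328 187  64  64 875] [ 0.439 -0.328]
[368 216   7   7  33] [ 0.432 -0.349]
[325 246  31  51 386] [ 0.285 -0.26 ]
[373 257  14  24 141] [ 0.291 -0.363]
[251 281  27  18 169] [ 0.229 -0.033]
[211 285  19  14  78] [0.223 0.11 ]
[375 288   4   8  23] [ 0.22  -0.351]
[146 292  66  13 370] [0.209 0.22 ]
[390 296  46  17 535] [ 0.188 -0.454]
[ 121  303   96   78 1027] [0.131 0.249]
[430 309  12  22 134] [ 0.142 -0.521]
[406 313  18   4  60] [ 0.153 -0.458]
[ 285  315  146   63 1786] [ 0.055 -0.328]
[ 432  322   80   62 2340] [ 0.067 -0.611]
[173 325   4  18  32] [0.107 0.237]
[257 324  14   6  29] [ 0.124 -0.021]
[272 326   4   8  20] [ 0.116 -0.049]
[122 329  10  51 119] [0.055 0.374]
[244 334   8   4  13] [0.1   0.026]
[173 343   5   5  12] [0.076 0.233]
[225 343   5   3   9] [0.077 0.085]
[214 346  13  38 300] [0.022 0.103]
[175 349   4  18  38] [0.044 0.229]
[504 353   8  12  82] [ 0.031 -0.713]
[226 355   3  17  21] [0.026 0.086]
[ 332  355   65   29 1004] [ 0.01  -0.303]
[393 354  42  30 682] [ 0.005 -0.446]
[212 356   4  10  19] [0.034 0.123]
[440 356   5   3   7] [ 0.037 -0.527]
[175 366   6  18  33] [-0.003  0.224]
[432 369   5  15  32] [-0.017 -0.498]
[509 368   3  12  27] [-0.008 -0.715]
[418 370   4   4  13] [-0.001 -0.459]
[489 374   4  10  16] [-0.02  -0.658]
```

```bash
python3 -c "
from cell import job; print(job.hand_in())"
```

```text
the job is handed in; nothing more can be done
None
```

Both trays are put away and the job is handed in: tray_narrow in the left bay and tray_low in the right, each pushed to a hard stop with its panel against the cabinet. tray_low jammed once at the mouth (contact force about 95 N) and had to be regrasped, and the before/after images show no change at tray_spare, the blue look-alike or the bystanders.

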